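Close the spice tins on the hand lid press

ROBOT

A 7-joint arm with a two-finger parallel gripper is mounted at the origin on the work surface. World frame = base frame: x ahead of the robot, y to its left, z up, the work surface at z = 0. Lengths are in m, angles in degrees, forces in N, time in s.
With the tool pointing down it reaches from about 0.425 to 0.875 m from the base axis. Payload 4.7 kg.
Tool frame: the origin (TCP) lies between the finger pads; the fingertips stand 22 mm ahead of it and the grasp point (between the pads) lies 3 mm ahead of it; z points along the fingers, y is the line along which they close (so a half turn about z gives the same grasp; the last joint's range is limited). The gripper opens to 87 mm and grips with 3 to 60 N. Pads are 19 mm wide; open, the fingers measure 117 mm over their backs; the gripper's body (75 mm by 190 mm) begins 51 mm behind the grasp point.
Start: joints at [69.391, 18.392, -4.016, 83.108, 1.295, 78.541, -3.26], TCP at [0.237, -0.605, 0.245] pointing down, gripper open.
Joint ranges: [-163.93, 163.93], [-17.29, 119.83], [-79.2, 71.16], [3.27, 140.29], [-89.18, 269.18], [5.43, 117.66], [-154.24, 154.24]. Speed limits (degrees/s): [147.25, 147.25, 180, 180, 180, 180, 180].

INTERFACE

Orientations are given as [roll, pitch, yaw] about the fixed x, y, z axes, in that order (R = Rz(yaw) Ry(pitch) Rx(roll)).
In Python, from cell import env gives the robot as it stands.
- The arm moves only by the tool drive_tool, never from a script. Its argument "moves" is a list of rows, each a list of 3 entries, a list of its own where there are three numbers: the shift along the tool's x, y, z in mm, then the turn, a rotation vector about the tool's x, y, z in rad, then the closure, from 0 (fully open) to 1 (shut). In form: [[[x, y, z], [wx, wy, wz], jaw], ...]. A call has 1 to 12 rows; each row shifts and turns the commanded pose from where the row before left it, along the tool's axes as they then stand; what a row does not reach is not made up. A row lasts 1/12 s, in which the tool goes at most 41.7 mm and 7.16 degrees, less where a joint would pass 70% of its speed; a pose out of reach is approached as far as the arm can. A call with a gripper value outside its range is refused whole. The fingers move at their own pace and stop on an object; "newtons" is the grip in N (left out, the last holds). Time passes only in rows, so rows that do not move let the fingers close. It gives the time, the measured TCP pose, the force, the opening and the grip force at its end, in the units of the state.
- env.get_obs(): the state, without advancing time (a new reading comes with each control period).
- env.read_camera(name): name is "scene" or "top" or "wrist"; returns (picture, depth): 420x560x3 uint8, blue, green, red; 420x560 float32, m along the optical axis (not along the pixel's ray), 0 where there is no reading.
- env.get_calibration(name): a dict with "fx", "fy", "cx", "cy" (pixels), "T" (4x4, takes a point from camera to world coordinates). Camera axes: x right, y down, z forward; pixel columns grow to the right and rows downward; lengths in m; the calibration is good to about 2 mm. A picture is of the moment at which its call begins: read the wrist's pose just before it. get_calibration takes no time and is no camera call; for the wrist camera it gives the pose at the moment of the call.
- env.sign_off(): hands the job in; it is judged then, once.
The state is a dict: "time_s": time; "qpos": joint angles; "joint_velocities": joint speeds; "effort": joint torques, N m; "tool_pos": TCP position; "tool_rot": TCP orientation; "force": force on the tool from outside, world axes, zero at the start; "wrist_torque": the same for the moment, N m; "grip_width": finger opening in m; "grasp_force": force on a finger pad.
Only numpy, scipy, OpenCV 4.12 (cv2) and the standard library are available. Lean on these libraries where they do the work, as an engineer would, in place of code of your own. Each camera call takes 0.05 s, during which the arm holds its last target. There are 200 camera calls.

TASK

Close all the tins on the counter in one pressing: pull out the press's tray, stand every tin upright in a pocket of its own, slide the tray fully home, then turn the flywheel forward (handle over the top, away from you) through exactly one full revolution, so that all lids are pressed in flush and the handle is back at the top. Then slide the tray out, stand the closed tins upright in the steel counter tray and slide the empty press tray fully home again; leave the wheel at its mark and do not push about or upset the mug, saucer and chopstick clip.

Things in the scene. Friction and masses are not known exactly. Their poses are not given: they have to be found in the camera images.
- press: Bench lid press, fixed, dark cast C-frame 290 mm high. Origin: on the counter under the middle of its pressing plate (56 x 192 mm, underside 112 mm high when up; a wheel turn sends it 29 mm down and up). Its x points from its open front (robot side) to the column 70 to 130 mm behind, y to the flywheel side. Head 90 mm wide, from 25 mm in front of the origin back to the column, 190 to 289 mm high.
- tray (a joint): Sliding loading tray of the press, in m: 0 = fully home under the pressing plate, 0.118 = pulled fully out along the press's -x, to a stop at either end. Stays where it is left; slides with about 3 N.
- seat0 (a point): Centre of the floor (22 mm above the counter) of the tray's pocket on the side away from the flywheel. Three pockets in a row along the press's y, 63.5 mm apart, each 58 x 60 mm, fences 8 mm high. They move with the tray; axes as the press's. Fully out they lie 118 mm in front of the press's origin, clear of the head.
- seat1 (a point): Centre of the floor of the middle pocket, as seat0.
- seat2 (a point): Centre of the floor of the pocket on the flywheel side, as seat0.
- tab (a point): Middle of the top edge of the tray's red upright pull tab: 10 mm thick along the press's x, 44 mm wide along y, its top 50 mm and its foot 16 mm above the counter, 93 mm in front of the pocket row. It moves with the tray.
- wheel (a joint): Flywheel, rad: 0 at the start, handle at the very top, white rim mark under the red pointer, ram up. Grows as the handle goes from the top away from the robot (press +x), down and round; one forward turn reads 6.283. Turns without end either way, stays where left; about 4 N at the handle idle, up to 15 N while pressing lids (2.2 to 3.1 rad).
- axle (a point): Centre of the flywheel on its level axle (along the press's y), 235 mm above the counter, 136 mm to the press's +y. Green spoked wheel 156 mm in diameter, 22 mm thick; axes as the press's.
- handle (a point): Point to grip on the black, freely spinning crank handle: a level round bar, 22 mm in diameter, 84 mm long, along the press's y, out from the flywheel's outer face. It lies on the bar's centre line, 55 mm from the axle line, 68 mm further along the press's +y than the wheel's centre; the bar reaches 48 mm from it towards the wheel and 36 mm outwards.
- outtray: Shallow steel counter tray for the closed tins, fixed, 250 (its x) x 120 (its y) mm outside, walls 4 mm thick, rim 14 mm above the counter. Origin: centre of the underside.
- outtray_in (a point): Centre of the inner floor of that steel counter tray; axes as the tray's.
- tin0: Red and bare-steel tin, round, 52 mm in diameter, body 60 mm high, about 170 g, may be absent. Origin: centre of its underside, z up along its axis.
- lid0 (a joint): Brass-coloured press-in lid of the red tin (42 mm in diameter), in m: 0 = only set in place, standing 6 mm proud of the rim; 0.006 = pressed flush. Needs about 20 N; stays where it is.
- lid0_top (a point): Centre of the top face of the red tin's lid, 66 mm above the tin's underside at the start, 60 mm when flush.
- tin1: Yellow and bare-steel tin, round, 52 mm in diameter, body 60 mm high, about 170 g, may be absent. Origin: centre of its underside, z up along its axis.
- lid1 (a joint): Brass-coloured press-in lid of the yellow tin (42 mm in diameter), in m: 0 = only set in place, standing 6 mm proud of the rim; 0.006 = pressed flush. Needs about 20 N; stays where it is.
- lid1_top (a point): Centre of the top face of the yellow tin's lid, 66 mm above the tin's underside at the start, 60 mm when flush.
- tin2: Green and bare-steel tin, round, 52 mm in diameter, body 60 mm high, about 170 g, may be absent. Origin: centre of its underside, z up along its axis.
- lid2 (a joint): Brass-coloured press-in lid of the green tin (42 mm in diameter), in m: 0 = only set in place, standing 6 mm proud of the rim; 0.006 = pressed flush. Needs about 20 N; stays where it is.
- lid2_top (a point): Centre of the top face of the green tin's lid, 66 mm above the tin's underside at the start, 60 mm when flush.
- mug: Bystander: steel mug, 80 mm in diameter, 85 mm high. Origin: centre of its underside.
- saucer: Bystander: white ceramic saucer, 130 mm in diameter, 18 mm high. Origin: centre of its underside.
- clip: Bystander: orange spring clip gripping two bamboo chopsticks, 230 mm long along its x, lying flat. Origin: middle of its underside.

How it is judged:
By the outcome, as a careful person would: the job done as asked, in the order asked, and still so for the second after the job is handed in, with the robot touching nothing.
Of tin0, tin1, tin2 only 2 to 3 are there at a start; the rules pass over those that are not, and their reading is None.
At some moment in a run one of tin0, tin1, tin2 may be knocked a few centimetres aside while the robot is not near it.
Once in a run the grip may slacken for a moment while it holds something.
It also fails if it takes over 210 s, if anything falls off the work surface, if the arm or the gripper's body presses on something with over 40 N, if the wrist force passes 120 N, or if a joint passes its speed limit or range.

## Working session

There is one attempt and no reset: what is moved stays moved. The work goes in short steps, Python scripts to look and compute and a tool call to move; the robot and the scene stay as the last step left them, time stands still between calls to the robot, and variables do not carry over. Pictures are saved under pics/ and viewed, at most 14 in all, crops included, and the job is handed in when it is done.

Besides the shell and the picture viewer there is one more tool, called after "Call:" by a JSON object that holds its "api" and its "payload". drive_tool: Moves the arm, as the interface text tells. Its arguments: {"type":"object","properties":{"moves":{"type":"array"},"newtons":{"type":"number"}},"required":["moves"]}

```bash
ls; mkdir -p pics
cat > h.py <<'E'
import numpy as np, cv2
from cell import env
def cam(n, save=None):
    c=env.get_calibration(n); p,d=env.read_camera(n)
    if save: cv2.imwrite('pics/'+save,p)
    return p,d,c
def ray(c,u,v,z):
    T=np.array(c['T']); r=T[:3,:3]@np.array([(u-c['cx'])/c['fx'],(v-c['cy'])/c['fy'],1]); o=T[:3,3]
    return o+r*(z-o[2])/r[2]
def cloud(d,c):
    v,u=np.indices(d.shape); P=np.stack([(u-c['cx'])/c['fx']*d,(v-c['cy'])/c['fy']*d,d],-1)
    T=np.array(c['T']); return P@T[:3,:3].T+T[:3,3]
E
python3 - <<'E'
from h import *
o=env.get_obs(); print(o)
for n in('scene','top'):
    p,d,c=cam(n,n+'0.png'); print(n,c)
    np.save(n+'.npy',d)
E
```

```text
pics
{'time_s': 0.0, 'qpos': array([69.39146719, 18.4396652 , -4.01501318, 83.173391  ,  1.29615564,
       78.53978534, -3.26165299]), 'joint_velocities': array([ 0.09657411,  0.07861845, -0.11767962,  0.01924829,  0.01577279,
       -0.03845923, -0.08905441]), 'effort': array([ 2.25634285e-04, -4.91286242e+01, -4.03945176e-01, -3.12527883e+01,
       -6.40417007e-02,  4.37301700e-02,  1.43210900e-04]), 'tool_pos': array([ 0.2371062 , -0.60468046,  0.24346777]), 'tool_rot': array([-1.79892460e+02,  6.91605784e-03,  2.14163413e+01]), 'force': array([-0.39811882,  0.24736475,  0.04539806]), 'wrist_torque': array([ 0.04690778,  0.00472213, -0.01126298]), 'grasp_force': 0.0, 'grip_width': 0.08732162818131133}
scene {'fx': 427.1371737773424, 'fy': 427.1371737773424, 'cx': 268.5551606069833, 'cy': 202.8386619824739, 'T': array([[ 0.71554527,  0.54767174, -0.43364805,  1.01745973],
       [ 0.69831553, -0.5441476 ,  0.46503635, -0.71634266],
       [ 0.01871872, -0.63557773, -0.77180993,  1.17446467],
       [ 0.        ,  0.        ,  0.        ,  1.        ]])}
top {'fx': 447.55152391368904, 'fy': 447.55152391368904, 'cx': 286.4007356585364, 'cy': 208.6466875507587, 'T': array([[-0.00645754, -0.98998092,  0.14105346,  0.2961834 ],
       [-0.99996526,  0.00713628,  0.00430658, -0.11647934],
       [-0.00527003, -0.14102075, -0.98999261,  1.54795817],
       [ 0.        ,  0.        ,  0.        ,  1.        ]])}
```

View pics/scene0.png

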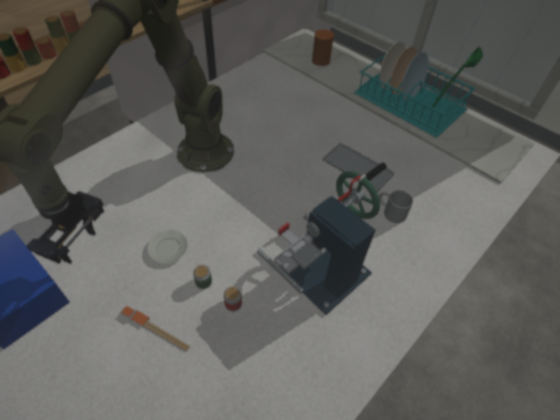

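View pics/top0.png

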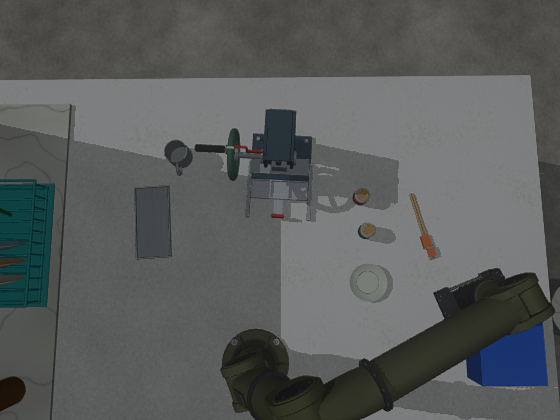

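The scene shows two tins, red at top-view (361,196) and green at (368,230), and no yellow. The press is at (280,150) with its tab at (277,215) and handle at (210,149). The steel tray is at (153,222), the mug at (178,153), the saucer at (371,283) and the clip at (425,225).

```bash
python3 - <<'E'
from h import *
p=cv2.imread('pics/top0.png'); d=np.load('top.npy'); c=env.get_calibration('top'); X=cloud(d,c)
hsv=cv2.cvtColor(p,cv2.COLOR_BGR2HSV)
for n,(u,v) in dict(red=(361,195),green=(368,230),tab=(277,215),bar=(205,148),mug=(178,153),headtop=(281,120),out=(153,222),sauc=(371,283),clip=(427,242)).items():
    print(n,X[v,u].round(3),p[v,u],hsv[v,u])
# tab: red mask
def comp(m,z,box):
    M=np.zeros(m.shape,np.uint8); u0,v0,u1,v1=box; M[v0:v1,u0:u1]=m[v0:v1,u0:u1]
    n,l,s,ce=cv2.connectedComponentsWithStats(M); i=1+np.argmax(s[1:,4]); pts=np.argwhere(l==i)[:,::-1].astype(np.float32)
    W=np.array([ray(c,u,v,z) for u,v in pts]); r=cv2.minAreaRect((W[:,:2]*1000).astype(np.float32))
    print(s[i],ce[i],W.mean(0).round(4),r); return W
red=((hsv[...,0]<8)|(hsv[...,0]>172))&(hsv[...,1]>150)
print('tab');comp(red,.05,(255,205,300,225))
Z=X[...,2]
print('headtop');comp((abs(Z-.289)<.012),.289,(255,100,310,180))
print('bar');comp((abs(Z-.30)<.02)&(p.max(-1)<60),.301,(180,135,232,165))
print('wheel');comp((Z>.15)&(hsv[...,0]>60)&(hsv[...,0]<95)&(hsv[...,1]>80),.27,(220,115,245,190))
print('out');comp((p.max(-1)>70)&(p.max(-1)<115)&(Z>0.0)&(hsv[...,1]>12),.014,(125,175,180,265))
br=(hsv[...,0]>8)&(hsv[...,0]<28)&(hsv[...,1]>80)
print('lids');comp(br,.066,(345,180,380,210));comp(br,.066,(355,215,385,240))
for n in ((300,190),(252,190),(313,200),(248,200),(300,214)): print(n,X[n[1],n[0]].round(3))
E
python3 -c "
import cv2
p=cv2.imread('pics/top0.png');q=cv2.convertScaleAbs(cv2.resize(p[90:270,120:390],None,fx=2.9,fy=2.9,interpolation=2),alpha=1.5);cv2.imwrite('pics/topcrop.png',q)"
```

```text
red [ 0.552 -0.36   0.067] [ 51  83 105] [ 18 131 105]
green [ 0.434 -0.38   0.066] [ 53  86 107] [ 18 129 107]
tab [ 0.488 -0.078  0.053] [ 32  33 115] [  0 184 115]
bar [0.653 0.122 0.297] [34 33 33] [120   8  34]
mug [ 0.72   0.276 -0.002] [75 73 69] [100  20  75]
headtop [ 0.736 -0.097  0.293] [59 52 42] [102  73  59]
out [0.473 0.354 0.003] [72 71 66] [95 21 72]
sauc [ 0.259 -0.395  0.007] [119 124 119] [ 60  10 124]
clip [ 0.396 -0.591  0.012] [ 42  68 119] [ 10 165 119]
tab
[271 214  13   3  28] [276.5        215.28571429] [ 0.4872 -0.0764  0.05  ] ((488.1867980957031, -78.10334777832031), (40.503719329833984, 6.803570747375488), 89.59201049804688)
headtop
[ 255  109   41   53 1595] [278.73793103 134.97178683] [ 0.6925 -0.0901  0.289 ] ((694.0415649414062, -80.01385498046875), (111.54035949707031, 156.5419158935547), 86.3233642578125)
bar
[195 144  30   9 206] [209.42718447 148.21359223] [0.6508 0.1089 0.301 ] ((650.8670654296875, 108.77879333496094), (84.6738052368164, 20.500202178955078), 86.4431381225586)
wheel
[226 149   6  26 101] [228.73267327 158.83168317] [0.6271 0.0573 0.27  ] ((619.2421875, 57.87537384033203), (75.30646514892578, 14.718851089477539), 0.6307713389396667)
out
[ 136  187   35   72 1691] [152.78001183 223.74748669] [0.4659 0.3517 0.014 ] ((470.9387512207031, 354.20037841796875), (241.5244140625, 116.19782257080078), 3.5301036834716797)
lids
[357 189  12  12  95] [362.36842105 194.31578947] [ 0.5541 -0.3654  0.066 ] ((553.4888916015625, -365.79840087890625), (36.901187896728516, 37.690547943115234), 88.35694885253906)
[362 224  13  12 101] [367.89108911 229.51485149] [ 0.4354 -0.3801  0.066 ] ((435.4913330078125, -380.44671630859375), (39.879581451416016, 36.64065933227539), 89.59761810302734)
(300, 190) [ 0.578 -0.157  0.022]
(252, 190) [0.58  0.009 0.022]
(313, 200) [ 0.546 -0.203  0.005]
(248, 200) [0.546 0.024 0.012]
(300, 214) [ 0.498 -0.157 -0.003]
```

View pics/topcrop.png

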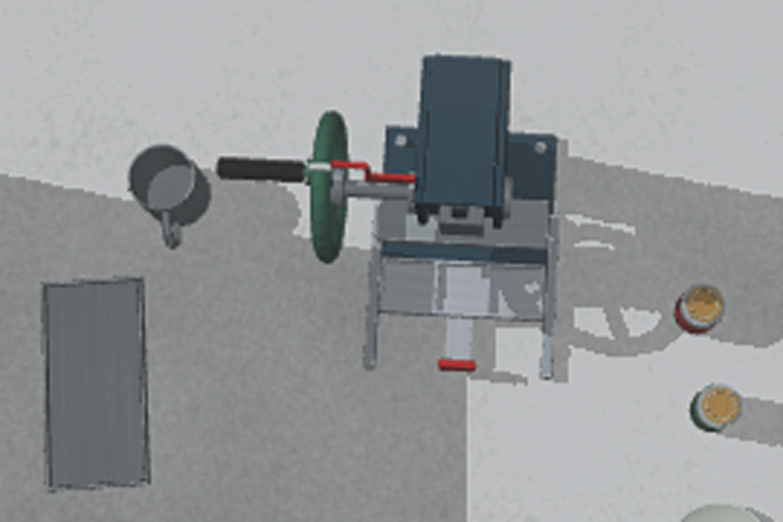

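The crop shows the press yawed slightly: the tray's front edge drops about 3.3° to the right. The tray is part-way out, and the head front sits at crop row 205. One more computation gives the axes and origin.

Run:
```python
from h import *
p=cv2.imread('pics/top0.png'); c=env.get_calibration('top')
f=lambda a,b,z: ray(c,120+a/2.9-.5,90+b/2.9-.5,z).round(4)
for n,a in dict(headFL=(417,204,.289),headFR=(508,208,.289),headBL=(424,57,.289),headBR=(511,62,.289),trayL=(378,312,.03),trayR=(549,322,.03),tabL=(440,361,.05),tabR=(475,362,.05),wheelF=(326,262,.235),wheelB=(331,110,.235),pbackL=(384,258,.03),mugtop=(163,172,.085)).items(): print(n,f(*a))
d=np.load('top.npy'); X=cloud(d,c)
m=np.zeros(d.shape,bool); m[140:160,190:226]=1; m&=(abs(X[...,2]-.30)<.02)&(p.max(-1)<60)
W=np.array([ray(c,u,v,.301)[:2] for v,u in np.argwhere(m)]); mu=W.mean(0); e=np.linalg.svd(W-mu)[2][0]; print(mu,e,np.degrees(np.arctan2(e[1],e[0])))
```

```text
headFL [ 0.6184 -0.0452  0.289 ]
headFR [ 0.6136 -0.1358  0.289 ]
headBL [ 0.771  -0.0522  0.289 ]
headBR [ 0.7649 -0.1402  0.289 ]
trayL [0.5535 0.0156 0.03  ]
trayR [ 0.54  -0.187  0.03 ]
tabL [ 0.4918 -0.0586  0.05  ]
tabR [ 0.4903 -0.0994  0.05  ]
wheelF [0.5715 0.0517 0.235 ]
wheelB [0.7341 0.0482 0.235 ]
pbackL [0.6188 0.0088 0.03  ]
mugtop [0.711  0.2617 0.085 ]
[0.65077251 0.10890091] [-0.06035929 -0.99817672] -93.460435982203
```

Call:
{"api": "drive_tool", "payload": {"moves": [[[0, 0, 0], [0, 0, 0.109], 0], [[0, 0, 0], [0, 0, 0.109], 0], [[0, 0, 0], [0, 0, 0.109], 0], [[0, 0, 0], [0, 0, 0.108], 0], [[13.8, -33.8, 0], [0, 0, 0], 0], [[13.8, -33.8, 0], [0, 0, 0], 0], [[13.8, -33.8, 0], [0, 0, 0], 0], [[13.8, -33.8, 0], [0, 0, 0], 0], [[13.8, -33.8, 0], [0, 0, 0], 0], [[13.8, -33.8, 0], [0, 0, 0], 0], [[13.8, -33.8, 0], [0, 0, 0], 0], [[13.8, -33.8, 0], [0, 0, 0], 0]]}}

```text
time_s: 1.1
tool_pos: [0.3643, -0.3401, 0.2442]
tool_rot: [-180.0, 0.0, -3.5]
force: [-0.2, -0.7, 0.3]
grip_width: 0.087
grasp_force: 0.0
```

Call:
{"api": "drive_tool", "payload": {"moves": [[[13.8, -33.8, 0], [0, 0, 0], 0], [[13.8, -33.8, 0], [0, 0, 0], 0], [[13.8, -33.8, 0], [0, 0, 0], 0], [[13.8, -33.8, 0], [0, 0, 0], 0], [[13.8, -33.8, 0], [0, 0, 0], 0], [[13.8, -33.8, 0], [0, 0, 0], 0], [[13.8, -33.8, 0], [0, 0, 0], 0], [[0, -32, 0], [0, 0, 0], 0], [[0, 0, 0], [0, 0, 0], 0], [[0, 0, 0], [0, 0, 0], 0]]}}

```text
time_s: 1.93
tool_pos: [0.4769, -0.0776, 0.2443]
tool_rot: [180.0, 0.0, -3.2]
force: [0.2, -0.3, 0.2]
grip_width: 0.0871
grasp_force: 0.0
```

```bash
cat >> h.py <<'E'
def blobs(p,c,lo,hi,z,amin=40,box=None):
    h=cv2.cvtColor(p,cv2.COLOR_BGR2HSV)
    m=cv2.inRange(h,lo,hi) if lo[0]<=hi[0] else cv2.inRange(h,(lo[0],)+lo[1:],(180,)+hi[1:])|cv2.inRange(h,(0,)+lo[1:],hi)
    if box: k=np.zeros_like(m); k[box[1]:box[3],box[0]:box[2]]=1; m*=k
    n,l,s,ce=cv2.connectedComponentsWithStats(m)
    for i in range(1,n):
        if s[i,4]>=amin:
            pts=np.argwhere(l==i)[:,::-1]; W=np.array([ray(c,u,v,z)[:2]*1000 for u,v in pts],np.float32)
            print(s[i],'ctr',ray(c,*ce[i],z).round(4),'rect',np.round(np.concatenate([np.ravel(x) for x in cv2.minAreaRect(W)]),1))
E
python3 - <<'E'
from h import *
print(env.get_obs()['tool_pos'],env.get_obs()['tool_rot'])
p,d,c=cam('wrist','w1.png'); print(c['T'].round(3),c['fx'])
blobs(p,c,(172,130,50),(8,255,255),.05)
E
```

```text
[ 0.47689826 -0.07764951  0.24431088] [ 1.79985696e+02  3.17553906e-02 -3.23125862e+00]
[[-0.057 -0.95  -0.306  0.562]
 [-0.998  0.054  0.017 -0.083]
 [ 0.001  0.307 -0.952  0.383]
 [ 0.     0.     0.     1.   ]] 348.320599744601
[ 525   62   35   54 1045] ctr [ 0.5529 -0.3272  0.05  ] rect [ 552.6 -325.9   47.8   30.2   10.8]
[251 167  43  13 538] ctr [ 0.4926 -0.0769  0.05  ] rect [492.6 -77.   41.   11.9  86.8]
```

View pics/w1.png

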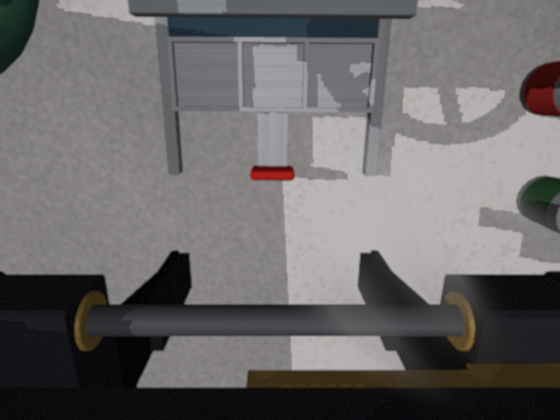

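Tab seen at (272,173) → world (0.493,−0.077). Pockets are empty and the two tins are at the right edge. Descending to straddle the tab.

Call:
{"api": "drive_tool", "payload": {"moves": [[[8, -1, 30], [0, 0, 0], 0], [[8, -0.5, 35], [0, 0, 0], 0], [[0, 0, 35], [0, 0, 0], 0], [[0, 0, 35], [0, 0, 0], 0], [[0, 0, 35], [0, 0, 0], 0], [[0, 0, 29], [0, 0, 0], 0], [[0, 0, 0], [0, 0, 0], 0.5], [[0, 0, 0], [0, 0, 0], 1], [[0, 0, 0], [0, 0, 0], 1], [[0, 0, 0], [0, 0, 0], 1], [[0, 0, 0], [0, 0, 0], 1], [[0, 0, 0], [0, 0, 0], 1]], "newtons": 35}}

```text
time_s: 2.98
tool_pos: [0.4942, -0.0797, 0.0472]
tool_rot: [179.9, -0.2, -3.5]
force: [-0.2, 0.8, 0.3]
grip_width: 0.055
grasp_force: 0.0
```

Call:
{"api": "drive_tool", "payload": {"moves": [[[0, 0, 0], [0, 0, 0], 1], [[0, 0, 0], [0, 0, 0], 1], [[-5, 0, 0], [0, 0, 0], 1], [[-8, 0, 0], [0, 0, 0], 1], [[-10, 0, 0], [0, 0, 0], 1], [[-10, 0, 0], [0, 0, 0], 1], [[-10, 0, 0], [0, 0, 0], 1], [[-8, 0, 0], [0, 0, 0], 1], [[-5, 0, 0], [0, 0, 0], 1], [[-3, 0, 0], [0, 0, 0], 1], [[0, 0, 0], [0, 0, 0], 1], [[0, 0, 0], [0, 0, 0], 1]]}}

```text
time_s: 3.98
tool_pos: [0.4368, -0.0728, 0.0467]
tool_rot: [-179.8, -0.3, -3.4]
force: [4.4, 7.4, 0.2]
grip_width: 0.0435
grasp_force: 35.0
```

Call:
{"api": "drive_tool", "payload": {"moves": [[[-3, -0.5, 0], [0, 0, 0], 1], [[-3, -0.5, 0], [0, 0, 0], 1], [[-3, 0, 0], [0, 0, 0], 1], [[-2, 0, 0], [0, 0, 0], 1], [[0, 0, 0], [0, 0, 0], 1], [[0, 0, 0], [0, 0, 0], 1]]}}

```text
time_s: 4.48
tool_pos: [0.435, -0.0727, 0.0476]
tool_rot: [-179.9, -1.5, -3.4]
force: [30.8, 1.9, -30.7]
grip_width: 0.0434
grasp_force: 35.0
```

Call:
{"api": "drive_tool", "payload": {"moves": [[[6, 0, 0], [0, 0, 0], 1], [[2, 0, 0], [0, 0, 0], 1], [[0, 0, 0], [0, 0, 0], 1], [[0, 0, 0], [0, 0, 0], 0], [[0, 0, 0], [0, 0, 0], 0], [[0, 0, 0], [0, 0, 0], 0], [[0, 0, 0], [0, 0, 0], 0], [[0, 0, 0], [0, 0, 0], 0], [[0, 0, -30], [0, 0, 0], 0], [[0, 0, -35], [0, 0, 0], 0], [[0, 0, -35], [0, 0, 0], 0], [[0, 0, -35], [0, 0, 0], 0]]}}

```text
time_s: 5.48
tool_pos: [0.4304, -0.0745, 0.1818]
tool_rot: [180.0, 0.0, -3.5]
force: [0.1, -1.5, 0.3]
grip_width: 0.086
grasp_force: 0.0
```

Call:
{"api": "drive_tool", "payload": {"moves": [[[0, 0, -35], [0, 0, 0], 0], [[0, 0, -35], [0, 0, 0], 0], [[0, 0, 0], [0, 0, 0], 0], [[0, 0, 0], [0, 0, 0], 0]]}}

```text
time_s: 5.82
tool_pos: [0.4322, -0.0749, 0.2525]
tool_rot: [179.9, -0.2, -3.5]
force: [0.6, 0.2, -0.5]
grip_width: 0.0869
grasp_force: 0.0
```

Run:
```python
from h import *
print(env.get_obs()['tool_pos'],env.get_obs()['tool_rot'])
p,d,c=cam('wrist','w2.png')
blobs(p,c,(172,130,50),(8,255,255),.05)
p,d,c=cam('top','t2.png')
blobs(p,c,(9,80,50),(28,255,255),.066,30,(300,100,420,260))
blobs(p,c,(172,130,50),(8,255,255),.05,15,(240,190,300,250))
```

```text
[ 0.43220437 -0.07488892  0.25254337] [179.90569525  -0.24191403  -3.53026569]
[539  13  21  12  77] ctr [ 0.5697 -0.3269  0.05  ] rect [ 568.8 -326.7    5.5   17.4   23. ]
[528  26  32  43 892] ctr [ 0.5426 -0.3272  0.05  ] rect [ 543.6 -325.8   34.4   27.3   10.3]
[251 178  42  13 522] ctr [ 0.4359 -0.0732  0.05  ] rect [435.9 -73.3  41.4  12.4  86.4]
[357 189  12  12  96] ctr [ 0.5539 -0.3655  0.066 ] rect [ 553.5 -365.8   36.9   37.7   88.4]
[410 194  10  32  92] ctr [ 0.5091 -0.54    0.066 ] rect [ 502.9 -542.3  107.6   13.9   15.7]
[362 224  13  12 100] ctr [ 0.4356 -0.3802  0.066 ] rect [ 435.5 -380.4   39.9   36.6   89.6]
```

View pics/w2.png

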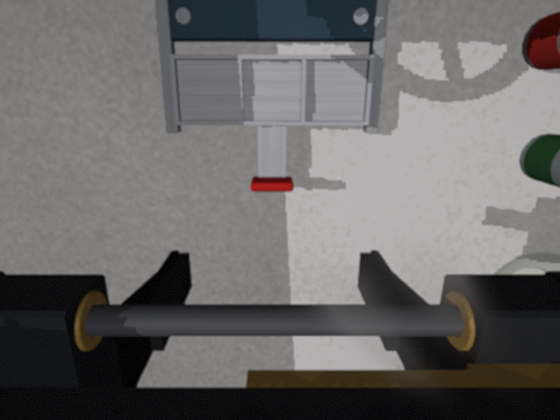

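The tray is fully out, with its tab at (272,184) → (0.436,−0.073) and the pockets centred at row 91. Going to the red tin.

Call:
{"api": "drive_tool", "payload": {"moves": [[[0, 0, 0], [0, 0, -0.1163], 0], [[0, 0, 0], [0, 0, -0.1163], 0], [[0, 0, 0], [0, 0, -0.1163], 0], [[0, 34.8, 0], [0, 0, 0], 0], [[0, 34.8, 0], [0, 0, 0], 0], [[-1, 34.8, 0], [0, 0, 0], 0], [[-1, 34.8, 0], [0, 0, 0], 0], [[-1, 34.8, 0], [0, 0, 0], 0], [[-1, 34.8, 0], [0, 0, 0], 0], [[-1, 34.8, 0], [0, 0, 0], 0], [[0, 34.8, 0], [0, 0, 0], 0], [[0, 34.8, 0], [0, 0, 0], 0]]}}

```text
time_s: 6.92
tool_pos: [0.5145, -0.3773, 0.2477]
tool_rot: [-179.8, 0.2, 16.5]
force: [0.8, 0.1, 0.8]
grip_width: 0.0872
grasp_force: 0.0
```

Call:
{"api": "drive_tool", "payload": {"moves": [[[0, 0, 0], [0, 0, 0], 0], [[0, 0, 0], [0, 0, 0], 0]]}}

```text
time_s: 7.08
tool_pos: [0.5137, -0.3778, 0.2468]
tool_rot: [-179.7, 0.2, 16.3]
force: [-0.3, 0.2, -0.9]
grip_width: 0.087
grasp_force: 0.0
```

```bash
cat >> h.py <<'E'
def to(x,y,z):
    o=env.get_obs(); from scipy.spatial.transform import Rotation as R
    M=R.from_euler('xyz',o['tool_rot'],degrees=True).as_matrix(); print('pos',o['tool_pos'].round(4),'rot',o['tool_rot'].round(1),'delta tool mm',(M.T@(np.array([x,y,z])-o['tool_pos'])*1000).round(1))
E
python3 - <<'E'
from h import *
c2=None
p,d,c=cam('wrist','w3.png')
blobs(p,c,(9,80,50),(28,255,255),.066,100,(0,0,560,290))
to(.554,-.3655,.042)
E
```

```text
[251 122  45  46 489] ctr [ 0.5559 -0.3644  0.066 ] rect [ 555.3 -364.5   40.6   40.1   16.3]
[256 128  34  34 899] ctr [ 0.5554 -0.3642  0.066 ] rect [ 555.3 -364.    29.8   30.1   16.3]
[ 407  172   31  118 1239] ctr [ 0.5209 -0.5272  0.066 ] rect [ 513.  -529.   123.5   13.9   15.5]
[235 243  40  37 374] ctr [ 0.4389 -0.3792  0.066 ] rect [ 437.6 -379.1   40.3   39.7   16.3]
[240 248  30  28 643] ctr [ 0.4375 -0.3791  0.066 ] rect [ 437.3 -379.2   30.3   29.5   16. ]
pos [ 0.5144 -0.3757  0.2476] rot [-1.797e+02  1.000e-01  1.640e+01] delta tool mm [ 41.4   2.3 205.5]
```

Call:
{"api": "drive_tool", "payload": {"moves": [[[15, 1, 20], [0, 0, 0], 0], [[15, 0.5, 30], [0, 0, 0], 0], [[13, 0, 35], [0, 0, 0], 0], [[0, 0, 35], [0, 0, 0], 0], [[0, 0, 35], [0, 0, 0], 0], [[0, 0, 30], [0, 0, 0], 0], [[0, 0, 19], [0, 0, 0], 0], [[0, 0, 0], [0, 0, 0], 0.5], [[0, 0, 0], [0, 0, 0], 1], [[0, 0, 0], [0, 0, 0], 1], [[0, 0, 0], [0, 0, 0], 1], [[0, 0, 0], [0, 0, 0], 1]]}}

```text
time_s: 8.13
tool_pos: [0.5581, -0.366, 0.0489]
tool_rot: [179.8, -0.1, 16.5]
force: [-0.1, 0.4, 0.4]
grip_width: 0.0618
grasp_force: 0.0
```

Call:
{"api": "drive_tool", "payload": {"moves": [[[0, 0, 0], [0, 0, 0], 1], [[0, 0, 0], [0, 0, 0], 1], [[0, 0, 0], [0, 0, 0], 1]]}}

```text
time_s: 8.38
tool_pos: [0.5575, -0.3652, 0.048]
tool_rot: [180.0, -0.1, 16.5]
force: [-1.8, 2.7, 7.4]
grip_width: 0.0514
grasp_force: 35.0
```

Run:
```python
from h import *
c=env.get_calibration('wrist'); print(env.get_obs()['grip_width'],env.get_obs()['grasp_force'],env.get_obs()['force'])
to(.5321,-.0155,.130)
p=cv2.imread('pics/w2.png')
```

```text
0.051387798045451405 35.0004752073437 [-1.8371596   2.74753327  7.38532363]
pos [ 0.5575 -0.3652  0.048 ] rot [ 1.80e+02 -1.00e-01  1.65e+01] delta tool mm [  75.  -342.5  -82.1]
```

Call:
{"api": "drive_tool", "payload": {"moves": [[[0, 0, -10], [0, 0, 0], 1], [[0, 0, -25], [0, 0, 0], 1], [[0, 0, -30], [0, 0, 0], 1], [[0, -20, -17], [0, 0, 0], 1], [[5, -34, 0], [0, 0, 0], 1], [[10, -36, 0], [0, 0, 0], 1], [[10, -36, 0], [0, 0, 0], 1], [[10, -36, 0], [0, 0, 0], 1], [[10, -36, 0], [0, 0, 0], 1], [[10, -36, 0], [0, 0, 0], 1], [[10, -36, 0], [0, 0, 0], 1], [[10, -36, 0], [0, 0, 0], 1]]}}

```text
time_s: 9.38
tool_pos: [0.5415, -0.0495, 0.1289]
tool_rot: [179.9, -0.0, 16.5]
force: [0.7, 0.2, -2.2]
grip_width: 0.0513
grasp_force: 35.0
```

Call:
{"api": "drive_tool", "payload": {"moves": [[[0, -30, 0], [0, 0, 0], 1], [[0, -6, 0], [0, 0, 0], 1], [[0, 0, 0], [0, 0, 0], 1], [[0, 0, 0], [0, 0, 0], 1]]}}

```text
time_s: 9.72
tool_pos: [0.5318, -0.0171, 0.1288]
tool_rot: [179.9, 0.0, 16.5]
force: [-0.5, -2.0, -2.1]
grip_width: 0.0514
grasp_force: 35.0
```

Run:
```python
from h import *
p,d,c=cam('wrist','w4.png'); to(.5321,-.0155,.130)
z=env.get_obs()['tool_pos'][2]-.048+.066
blobs(p,c,(9,70,40),(28,255,255),z,100,(0,0,560,380))
```

```text
pos [ 0.5319 -0.0181  0.1287] rot [179.9   0.   16.4] delta tool mm [ 0.9 -2.5 -1.3]
[ 227  274   95   31 1048] ctr [ 0.5455 -0.0137  0.1467] rect [544.7 -14.   13.4  37.6  16.4]
[243 288  64  18 839] ctr [ 0.5409 -0.0152  0.1467] rect [541.6 -15.2   7.7  25.2  16.4]
[147 290  24  62 791] ctr [0.5171 0.0278 0.1467] rect [517.1  27.2  29.8   8.6   7.2]
[380 291  22  61 693] ctr [ 0.5441 -0.0648  0.1467] rect [543.8 -64.2  29.5   7.9  25.7]
[229 336  92  27 739] ctr [ 0.5168 -0.0227  0.1467] rect [517.5 -22.3  13.1  37.7  16.4]
[242 336  65  17 805] ctr [ 0.5207 -0.0213  0.1467] rect [519.9 -21.4   8.   26.5  16.4]
[ 167  363  366   17 4409] ctr [ 0.5175 -0.066   0.1467] rect [515.8 -56.8   8.5 158.2  16.4]
```

View pics/w4.png

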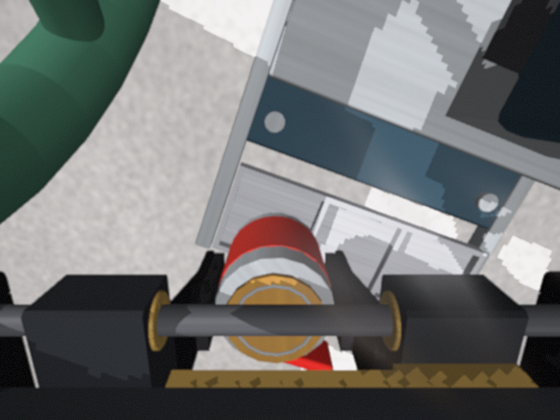

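Run:
```python
from h import *
c=env.get_calibration('wrist')
a=ray(c,240,164,.03);b=ray(c,324,199,.03);e=ray(c,405,228,.03);f=ray(c,487,255,.03);print(a,b,e,f)
for q in (a,b,e,f): print('press rel seat2', ((q-[.5321,-.0155,.03])@np.array([[.998,.06],[-.06,.998],[0,0]])*1000).round(1))
c2=env.get_calibration('top')
```

```text
[0.56566188 0.01528827 0.03      ] [ 0.55821165 -0.04827     0.03      ] [ 0.55400411 -0.11212784  0.03      ] [ 0.55126051 -0.17958029  0.03      ]
press rel seat2 [31.6 32.7]
press rel seat2 [ 28.  -31.1]
press rel seat2 [ 27.7 -95.1]
press rel seat2 [  29.  -162.6]
```

The red tin hangs centred between the fingers, with its lid at about (276,318). Pocket edges at (240,164) and (324,199) agree with the estimate within 1–2 mm.

Call:
{"api": "drive_tool", "payload": {"moves": [[[0.5, -2.5, 10], [0, 0, 0], 1], [[0, 0, 15], [0, 0, 0], 1], [[0, 0, 15], [0, 0, 0], 1], [[0, 0, 10], [0, 0, 0], 1], [[0, 0, 6], [0, 0, 0], 1], [[0, 0, 0], [0, 0, 0], 1], [[0, 0, 0], [0, 0, 0], 1]]}}

```text
time_s: 10.35
tool_pos: [0.5317, -0.0141, 0.0724]
tool_rot: [-180.0, 0.0, 16.4]
force: [0.5, -0.2, -1.4]
grip_width: 0.0512
grasp_force: 35.0
```

Call:
{"api": "drive_tool", "payload": {"moves": [[[0, 0, 2], [0, 0, 0], 1], [[0, 0, 0], [0, 0, 0], 1], [[0, 0, 0], [0, 0, 0], 1], [[0, 0, 0], [0, 0, 0], 0.6], [[0, 0, 0], [0, 0, 0], 0.3], [[0, 0, 0], [0, 0, 0], 0.1], [[0, 0, 0], [0, 0, 0], 0], [[0, 0, 0], [0, 0, 0], 0], [[0, 0, 0], [0, 0, 0], 0], [[0, 0, -15], [0, 0, 0], 0], [[0, 0, -25], [0, 0, 0], 0], [[0, 0, -30], [0, 0, 0], 0]]}}

```text
time_s: 11.35
tool_pos: [0.53, -0.0137, 0.1397]
tool_rot: [-179.9, 0.2, 16.5]
force: [-0.1, -0.2, 0.3]
grip_width: 0.086
grasp_force: 0.0
```

Call:
{"api": "drive_tool", "payload": {"moves": [[[-20, 0, -30], [0, 0, 0], 0], [[-20, 0, -30], [0, 0, 0], 0], [[-20, 0, -30], [0, 0, 0], 0], [[0, 0, 0], [0, 0, 0], 0], [[0, 0, 0], [0, 0, 0], 0]]}}

```text
time_s: 11.77
tool_pos: [0.4747, -0.0313, 0.2329]
tool_rot: [179.8, -0.2, 16.4]
force: [-0.3, -0.2, 0.7]
grip_width: 0.0868
grasp_force: 0.0
```

Run:
```python
from h import *
p,d,c=cam('wrist','w5.png')
blobs(p,c,(9,70,40),(28,255,255),.088,100,(0,0,560,280))
p,d,c=cam('top','t5.png')
blobs(p,c,(9,80,50),(28,255,255),.066,30,(300,100,405,260))
to(.4375-.04*np.cos(np.radians(23.5)),-.379+.04*np.sin(np.radians(23.5)),.2)
```

```text
[247 108  53  53 678] ctr [ 0.5305 -0.0156  0.088 ] rect [529.9 -15.3  40.9  40.6  76. ]
[ 254  115   39   40 1183] ctr [ 0.5301 -0.0151  0.088 ] rect [529.8 -15.   30.3  30.4  61.5]
[362 224  13  12  95] ctr [ 0.4358 -0.3805  0.066 ] rect [ 436.2 -380.1   36.8   37.5   25.9]
pos [ 0.4738 -0.0306  0.2301] rot [180.    0.   16.5] delta tool mm [-164.4  298.    30.2]
```

View pics/w5.png

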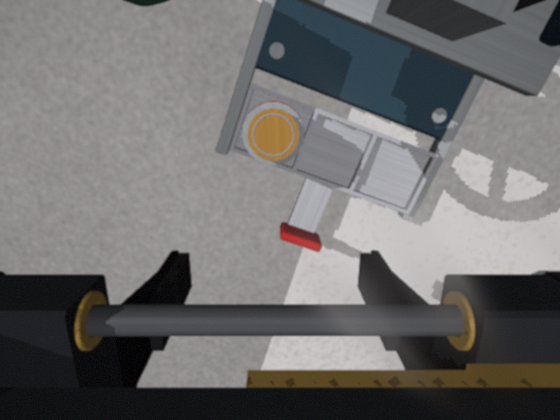

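Red is seated in the flywheel-side pocket, with its lid at (273,134). Next is the green tin.

Call:
{"api": "drive_tool", "payload": {"moves": [[[0, 0, 0], [0, 0, 0.1163], 0], [[0, 0, 0], [0, 0, 0.1163], 0], [[0, 0, 0], [0, 0, 0.1163], 0], [[0, 0, 0], [0, 0, 0.1163], 0], [[0, 0, 0], [0, 0, 0.1163], 0], [[0, 0, 0], [0, 0, 0.1163], 0], [[10.6, 33.4, 0], [0, 0, 0], 0], [[10.6, 33.4, 0], [0, 0, 0], 0], [[10.6, 33.4, 0], [0, 0, 0], 0], [[10.6, 33.4, 0], [0, 0, 0], 0], [[10.6, 33.4, 0], [0, 0, 0], 0], [[10.6, 33.4, 0], [0, 0, 0], 0]]}}

```text
time_s: 12.87
tool_pos: [0.4518, -0.2409, 0.2285]
tool_rot: [-180.0, 0.2, -23.4]
force: [0.4, 0.5, -0.3]
grip_width: 0.087
grasp_force: 0.0
```

Call:
{"api": "drive_tool", "payload": {"moves": [[[10.6, 33.4, 0], [0, 0, 0], 0], [[10.6, 33.4, 0], [0, 0, 0], 0], [[5.6, 33.4, 0], [0, 0, 0], 0], [[-34.4, 33.4, 0], [0, 0, 0], 0], [[0, 0, 0], [0, 0, 0], 0], [[0, 0, 0], [0, 0, 0], 0]]}}

```text
time_s: 13.37
tool_pos: [0.3957, -0.3584, 0.2282]
tool_rot: [-179.9, 0.2, -23.8]
force: [0.5, 0.4, -0.2]
grip_width: 0.0872
grasp_force: 0.0
```

Run:
```python
from h import *
p,d,c=cam('wrist','w6.png')
blobs(p,c,(9,70,40),(28,255,255),.066,100,(0,0,560,290))
to(.437,-.379,.045)
```

```text
[ 427    0   86  114 3008] ctr [ 0.4353 -0.5491  0.066 ] rect [ 442.9 -546.6  103.4   28.3   15. ]
[495  96  38  43 956] ctr [ 0.3789 -0.5698  0.066 ] rect [ 378.1 -570.1   28.4   24.5   15.1]
[254 121  48  48 598] ctr [ 0.4378 -0.3805  0.066 ] rect [ 437.  -379.8   40.4   39.9   66.2]
[ 259  127   36   37 1025] ctr [ 0.4372 -0.3795  0.066 ] rect [ 437.  -379.4   30.2   30.2   20.9]
pos [ 0.3976 -0.3569  0.2287] rot [-179.9    0.2  -23.6] delta tool mm [ 45.5   4.8 183.5]
```

Call:
{"api": "drive_tool", "payload": {"moves": [[[15, 2, 10], [0, 0, 0], 0], [[15, 3, 25], [0, 0, 0], 0], [[14, 0, 30], [0, 0, 0], 0], [[0, 0, 35], [0, 0, 0], 0], [[0, 0, 35], [0, 0, 0], 0], [[0, 0, 30], [0, 0, 0], 0], [[0, 0, 19], [0, 0, 0], 0], [[0, 0, 0], [0, 0, 0], 0.5], [[0, 0, 0], [0, 0, 0], 1], [[0, 0, 0], [0, 0, 0], 1], [[0, 0, 0], [0, 0, 0], 1], [[0, 0, 0], [0, 0, 0], 1]]}}

```text
time_s: 14.42
tool_pos: [0.4378, -0.38, 0.0485]
tool_rot: [179.9, -0.2, -23.5]
force: [-0.2, 0.1, -0.4]
grip_width: 0.0611
grasp_force: 0.0
```

Call:
{"api": "drive_tool", "payload": {"moves": [[[0, 0, 0], [0, 0, 0], 1], [[0, 0, 0], [0, 0, 0], 1], [[0, 0, 0], [0, 0, 0], 1]]}}

```text
time_s: 14.67
tool_pos: [0.4372, -0.3797, 0.0479]
tool_rot: [180.0, -0.1, -23.5]
force: [-0.3, -0.1, 5.6]
grip_width: 0.0515
grasp_force: 35.0
```

Run:
```python
from h import *
o=env.get_obs();print(o['grip_width'],o['grasp_force'],o['force'])
to(.5240,-.1423,.130)
```

```text
0.05149779955834001 35.00029823742807 [-0.28124201 -0.14650968  5.62933909]
pos [ 0.4372 -0.3797  0.0479] rot [ 1.80e+02 -1.00e-01 -2.35e+01] delta tool mm [ -14.9 -252.3  -82.3]
```

Call:
{"api": "drive_tool", "payload": {"moves": [[[0, 0, -10], [0, 0, 0], 1], [[0, 0, -25], [0, 0, 0], 1], [[0, 0, -30], [0, 0, 0], 1], [[-2, -20, -17], [0, 0, 0], 1], [[-2, -34, 0], [0, 0, 0], 1], [[-2, -36, 0], [0, 0, 0], 1], [[-2, -36, 0], [0, 0, 0], 1], [[-2, -36, 0], [0, 0, 0], 1], [[-2, -36, 0], [0, 0, 0], 1], [[-2, -34, 0], [0, 0, 0], 1], [[-1, -20, 0], [0, 0, 0], 1], [[0, 0, 0], [0, 0, 0], 1]]}}

```text
time_s: 15.67
tool_pos: [0.5246, -0.1355, 0.1288]
tool_rot: [-179.8, 0.0, -23.0]
force: [0.4, -0.1, -2.3]
grip_width: 0.0514
grasp_force: 35.0
```

Call:
{"api": "drive_tool", "payload": {"moves": [[[0, 0, 0], [0, 0, 0], 1], [[0, 0, 0], [0, 0, 0], 1], [[0, 0, 0], [0, 0, 0], 1]]}}

```text
time_s: 15.92
tool_pos: [0.5224, -0.1439, 0.1284]
tool_rot: [179.9, 0.0, -23.6]
force: [-0.9, -0.6, -2.1]
grip_width: 0.0515
grasp_force: 35.0
```

Run:
```python
from h import *
p,d,c=cam('wrist','w7.png'); to(.5238,-.142,.130)
z=env.get_obs()['tool_pos'][2]-.048+.066
blobs(p,c,(9,70,40),(28,255,255),z,300,(200,260,360,380))
```

```text
pos [ 0.5224 -0.144   0.1284] rot [180.    0.  -23.7] delta tool mm [ 0.5 -2.3 -1.6]
[ 226  271   97   35 1120] ctr [ 0.5365 -0.1502  0.1464] rect [ 535.5 -149.8   38.4   15.    67.1]
[ 241  285   68   21 1020] ctr [ 0.5318 -0.1483  0.1464] rect [ 532.5 -148.8   26.8    9.    66.3]
[230 335  89  25 696] ctr [ 0.5092 -0.1378  0.1464] rect [ 509.8 -138.6   36.4   12.1   66.3]
[244 335  62  15 676] ctr [ 0.5125 -0.14    0.1464] rect [ 512.1 -139.8   25.2    7.    66.3]
[ 200  369  160   11 1446] ctr [ 0.4956 -0.135   0.1464] rect [ 496.1 -135.2   68.8    5.3   66.3]
```

View pics/w7.png

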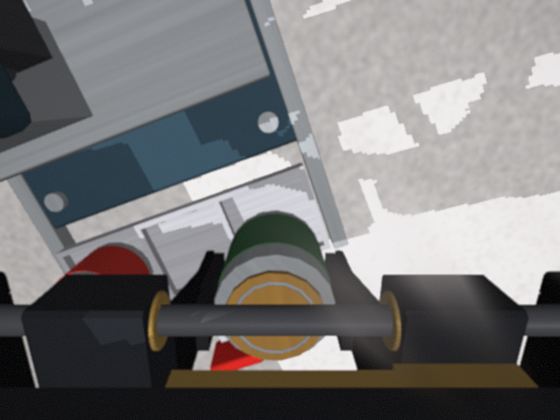

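Green hangs centred at about (274,316), with its pocket behind it between (222,203) and (302,166). Lowering it.

Call:
{"api": "drive_tool", "payload": {"moves": [[[0, -2, 10], [0, 0, 0], 1], [[0, 0, 15], [0, 0, 0], 1], [[0, 0, 15], [0, 0, 0], 1], [[0, 0, 10], [0, 0, 0], 1], [[0, 0, 6], [0, 0, 0], 1], [[0, 0, 2], [0, 0, 0], 1], [[0, 0, 0], [0, 0, 0], 1], [[0, 0, 0], [0, 0, 0], 1]]}}

```text
time_s: 16.63
tool_pos: [0.5244, -0.1406, 0.0709]
tool_rot: [-180.0, -0.1, -23.5]
force: [0.2, 0.9, -2.0]
grip_width: 0.0512
grasp_force: 35.0
```

Run:
```python
from h import *
c=env.get_calibration('wrist')
o=env.get_obs();print(o['tool_pos'],o['force'])
```

```text
[ 0.52443185 -0.140565    0.07092344] [ 0.22089379  0.9236999  -1.98312015]
```

Call:
{"api": "drive_tool", "payload": {"moves": [[[0, 0, 0.5], [0, 0, 0], 0.6], [[0, 0, 0], [0, 0, 0], 0.3], [[0, 0, 0], [0, 0, 0], 0.1], [[0, 0, 0], [0, 0, 0], 0], [[0, 0, 0], [0, 0, 0], 0], [[0, 0, 0], [0, 0, 0], 0], [[0, 0, -15], [0, 0, 0], 0], [[0, 0, -25], [0, 0, 0], 0], [[0, 0, -30], [0, 0, 0], 0], [[-30, 0, -25], [0, 0, -0.1163], 0], [[-30, 0, -25], [0, 0, -0.1163], 0], [[-30, 0, -25], [0, 0, -0.1163], 0]]}}

```text
time_s: 17.63
tool_pos: [0.4374, -0.1131, 0.216]
tool_rot: [-180.0, -0.0, -3.1]
force: [-0.3, -0.7, 1.1]
grip_width: 0.0869
grasp_force: 0.0
```

Call:
{"api": "drive_tool", "payload": {"moves": [[[0, -20, 0], [0, 0, 0], 0], [[0, -20, 0], [0, 0, 0], 0], [[0, 0, 0], [0, 0, 0], 0], [[0, 0, 0], [0, 0, 0], 0]]}}

```text
time_s: 17.97
tool_pos: [0.4407, -0.0738, 0.2155]
tool_rot: [179.9, -0.1, -3.4]
force: [-0.1, -0.3, 0.1]
grip_width: 0.087
grasp_force: 0.0
```

Run:
```python
from h import *
p,d,c=cam('wrist','w8.png')
blobs(p,c,(9,70,40),(28,255,255),.088,100,(0,0,560,280))
blobs(p,c,(172,130,50),(8,255,255),.05,200,(0,150,560,280))
to(.4365-.012,-.0733,.047)
```

```text
[158  67  58  59 867] ctr [ 0.5312 -0.0165  0.088 ] rect [530.6 -15.9  41.6  40.1  86.6]
[330  66  57  60 865] ctr [ 0.5245 -0.1405  0.088 ] rect [ 523.7 -140.4   41.3   40.5   62.5]
[ 165   74   43   45 1486] ctr [ 0.5309 -0.0156  0.088 ] rect [530.7 -15.6  30.6  30.5  10. ]
[ 337   74   43   44 1477] ctr [ 0.524  -0.1405  0.088 ] rect [ 523.8 -140.4   30.5   29.7   86.6]
[250 192  47  16 670] ctr [ 0.4377 -0.0733  0.05  ] rect [438.2 -73.3  42.   14.2  86.6]
pos [ 0.4406 -0.0747  0.2152] rot [179.9  -0.   -3.5] delta tool mm [-16.2  -0.6 168.2]
```

View pics/w8.png

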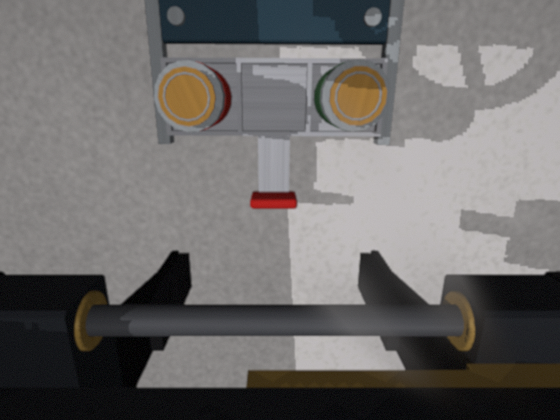

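Both tins are seated upright, with lids at (186,96) and (358,96), and the tab is at (273,200). I'll flip the gripper half a turn so the camera side stays clear of the press while the tray goes in.

Call:
{"api": "drive_tool", "payload": {"moves": [[[0, 0, 0], [0, 0, -0.1208], 0], [[0, 0, 0], [0, 0, -0.1208], 0], [[0, 0, 0], [0, 0, -0.1208], 0], [[0, 0, 0], [0, 0, -0.1208], 0], [[0, 0, 0], [0, 0, -0.1208], 0], [[0, 0, 0], [0, 0, -0.1208], 0], [[0, 0, 0], [0, 0, -0.1208], 0], [[0, 0, 0], [0, 0, -0.1208], 0], [[0, 0, 0], [0, 0, -0.1208], 0], [[0, 0, 0], [0, 0, -0.1208], 0], [[0, 0, 0], [0, 0, -0.1208], 0], [[0, 0, 0], [0, 0, -0.1208], 0]]}}

```text
time_s: 19.02
tool_pos: [0.4405, -0.0757, 0.2145]
tool_rot: [-179.9, 0.0, 79.8]
force: [0.5, -0.4, -0.6]
grip_width: 0.0871
grasp_force: 0.0
```

Call:
{"api": "drive_tool", "payload": {"moves": [[[0, 0, 0], [0, 0, -0.1208], 0], [[0, 0, 0], [0, 0, -0.1208], 0], [[0, 0, 0], [0, 0, -0.1208], 0], [[0, 0, 0], [0, 0, -0.1208], 0], [[0, 0, 0], [0, 0, -0.1208], 0], [[0, 0, 0], [0, 0, -0.1208], 0], [[0, 0, 0], [0, 0, -0.1208], 0], [[0, 0, 0], [0, 0, -0.1208], 0], [[0, 0, 0], [0, 0, -0.1208], 0], [[0, 0, 0], [0, 0, -0.1208], 0], [[0, 0, 0], [0, 0, -0.1208], 0], [[0, 0, 0], [0, 0, -0.1208], 0]]}}

```text
time_s: 20.02
tool_pos: [0.4405, -0.0757, 0.2145]
tool_rot: [-180.0, -0.1, 162.9]
force: [-0.6, -0.4, -0.6]
grip_width: 0.087
grasp_force: 0.0
```

Call:
{"api": "drive_tool", "payload": {"moves": [[[0, 0, 0], [0, 0, -0.1208], 0], [[0, 0, 0], [0, 0, -0.1208], 0], [[0, 0, 0], [0, 0, 0], 0], [[0, 0, 0], [0, 0, 0], 0]]}}

```text
time_s: 20.35
tool_pos: [0.4405, -0.0753, 0.2146]
tool_rot: [180.0, -0.0, 176.2]
force: [0.3, -0.2, -0.5]
grip_width: 0.0873
grasp_force: 0.0
```

Run:
```python
from h import *
to(.4368,-.0733,.046); print(env.get_obs()['qpos'].round(0))
```

```text
pos [ 0.4405 -0.0753  0.2146] rot [180.   -0.  176.2] delta tool mm [  3.7   1.7 168.6]
[ 22.  -5. -15. 112.  -1.  73.  94.]
```

Call:
{"api": "drive_tool", "payload": {"moves": [[[3.5, 1.5, 15], [0, 0, 0], 0], [[0, 0, 30], [0, 0, 0], 0], [[0, 0, 35], [0, 0, 0], 0], [[0, 0, 35], [0, 0, 0], 0], [[0, 0, 35], [0, 0, 0], 0], [[0, 0, 18], [0, 0, 0], 0.3], [[0, 0, 0], [0, 0, 0], 0.6], [[0, 0, 0], [0, 0, 0], 1], [[0, 0, 0], [0, 0, 0], 1], [[0, 0, 0], [0, 0, 0], 1], [[0, 0, 0], [0, 0, 0], 1], [[0, 0, 0], [0, 0, 0], 1]]}}

```text
time_s: 21.35
tool_pos: [0.4382, -0.073, 0.0483]
tool_rot: [-180.0, 0.1, 176.4]
force: [-0.0, -0.2, 0.1]
grip_width: 0.0483
grasp_force: 0.0
```

Call:
{"api": "drive_tool", "payload": {"moves": [[[0, 0, 0], [0, 0, 0], 1], [[0, 0, 0], [0, 0, 0], 1], [[-2, 0, 0], [0, 0, 0], 1], [[-4, 0, 0], [0, 0, 0], 1], [[-6, 0, 0], [0, 0, 0], 1], [[-8, 0, 0], [0, 0, 0], 1], [[-8, 0, 0], [0, 0, 0], 1], [[-8, 0, 0], [0, 0, 0], 1], [[-8, 0, 0], [0, 0, 0], 1], [[-6, 0, 0], [0, 0, 0], 1], [[-3, 0, 0], [0, 0, 0], 1], [[0, 0, 0], [0, 0, 0], 1]]}}

```text
time_s: 22.35
tool_pos: [0.4916, -0.0761, 0.048]
tool_rot: [-180.0, 0.1, 176.4]
force: [1.4, 0.7, 5.8]
grip_width: 0.0435
grasp_force: 35.0
```

Call:
{"api": "drive_tool", "payload": {"moves": [[[-4, 0, 0], [0, 0, 0], 1], [[-6, 0, 0], [0, 0, 0], 1], [[-8, 0, 0], [0, 0, 0], 1], [[-8, 0, 0], [0, 0, 0], 1], [[-8, 0, 0], [0, 0, 0], 1], [[-8, 0, 0], [0, 0, 0], 1], [[-7, 0, 0], [0, 0, 0], 1], [[-5, 0, 0], [0, 0, 0], 1], [[-3, 0, 0], [0, 0, 0], 1], [[-2, 0, 0], [0, 0, 0], 1], [[0, 0, 0], [0, 0, 0], 1], [[0, 0, 0], [0, 0, 0], 1]]}}

```text
time_s: 23.35
tool_pos: [0.5499, -0.0798, 0.048]
tool_rot: [-180.0, 0.1, 176.4]
force: [-1.2, 0.1, 5.5]
grip_width: 0.0433
grasp_force: 35.0
```

Call:
{"api": "drive_tool", "payload": {"moves": [[[-2, 0, 0], [0, 0, 0], 1], [[-2, 0, 0], [0, 0, 0], 1], [[-2, 0, 0], [0, 0, 0], 1], [[0, 0, 0], [0, 0, 0], 1], [[0, 0, 0], [0, 0, 0], 1]]}}

```text
time_s: 23.77
tool_pos: [0.5549, -0.0802, 0.048]
tool_rot: [-180.0, -0.0, 176.4]
force: [-3.2, 0.5, 8.0]
grip_width: 0.0432
grasp_force: 35.0
```

Call:
{"api": "drive_tool", "payload": {"moves": [[[-2, 0, 0], [0, 0, 0], 1], [[-2, 0, 0], [0, 0, 0], 1], [[-2, 0, 0], [0, 0, 0], 1], [[-2, 0, 0], [0, 0, 0], 1], [[0, 0, 0], [0, 0, 0], 1], [[0, 0, 0], [0, 0, 0], 1]]}}

```text
time_s: 24.27
tool_pos: [0.5556, -0.0802, 0.0476]
tool_rot: [-180.0, -1.0, 176.4]
force: [-22.3, 3.8, 25.9]
grip_width: 0.0435
grasp_force: 35.0
```

The tray is at its home stop (22 N). Releasing it and going to the handle.

Call:
{"api": "drive_tool", "payload": {"moves": [[[4, 0, 0], [0, 0, 0], 1], [[2, 0, 0], [0, 0, 0], 1], [[0, 0, 0], [0, 0, 0], 1], [[0, 0, 0], [0, 0, 0], 0.3], [[0, 0, 0], [0, 0, 0], 0], [[0, 0, 0], [0, 0, 0], 0], [[0, 0, 0], [0, 0, 0], 0], [[0, 0, 0], [0, 0, 0], 0], [[0, 0, -20], [0, 0, 0], 0], [[15, 0, -35], [0, 0, 0], 0], [[25, 0, -30], [0, 0, 0], 0], [[25, 0, -30], [0, 0, 0], 0]]}}

```text
time_s: 25.27
tool_pos: [0.4916, -0.0759, 0.1629]
tool_rot: [180.0, -0.0, 176.5]
force: [1.0, -0.7, 0.6]
grip_width: 0.0858
grasp_force: 0.0
```

Call:
{"api": "drive_tool", "payload": {"moves": [[[0, 0, -30], [0, 0, 0.1208], 0], [[0, 0, -30], [0, 0, 0.1208], 0], [[0, 0, -30], [0, 0, 0.1208], 0], [[0, 0, -30], [0, 0, 0.1208], 0], [[0, 0, -30], [0, 0, 0.1208], 0], [[0, 0, -30], [0, 0, 0.1208], 0], [[0, 0, -30], [0, 0, 0.1208], 0], [[0, 0, -30], [0, 0, 0.1208], 0], [[0, 0, 0], [0, 0, 0.1208], 0], [[0, 0, 0], [0, 0, 0.1208], 0], [[0, 0, 0], [0, 0, 0.1208], 0], [[0, 0, 0], [0, 0, 0.1208], 0]]}}

```text
time_s: 26.27
tool_pos: [0.4922, -0.0762, 0.4021]
tool_rot: [180.0, 0.0, 93.1]
force: [1.1, -0.1, -0.2]
grip_width: 0.0871
grasp_force: 0.0
```

Call:
{"api": "drive_tool", "payload": {"moves": [[[0, 0, 0], [0, 0, 0.1208], 0], [[0, 0, 0], [0, 0, 0], 0], [[0, 0, 0], [0, 0, 0], 0]]}}

```text
time_s: 26.52
tool_pos: [0.4921, -0.0762, 0.4019]
tool_rot: [-180.0, 0.0, 86.7]
force: [-0.8, 0.3, 0.8]
grip_width: 0.0869
grasp_force: 0.0
```

Run:
```python
from h import *
p,d,c=cam('top','t9.png')
blobs(p,c,(172,130,50),(8,255,255),.05,15,(240,180,300,250))
X=cloud(d,c); print(X[150,200:215:5].round(3))
to(.656,.078,.40); print(env.get_obs()['qpos'].round(0))
```

```text
[[0.647 0.136 0.298]
 [0.647 0.122 0.297]
 [0.646 0.108 0.299]]
pos [ 0.4921 -0.0762  0.4019] rot [-180.     0.    86.7] delta tool mm [163.5 154.6   1.9]
[ 21.  -1. -15.  88.  -0.  94.   3.]
```

Call:
{"api": "drive_tool", "payload": {"moves": [[[27, 25.8, 0], [0, 0, 0], 0], [[27, 25.8, 0], [0, 0, 0], 0], [[27, 25.8, 0], [0, 0, 0], 0], [[27, 25.8, 0], [0, 0, 0], 0], [[27, 25.8, 0], [0, 0, 0], 0], [[28, 25.8, 0], [0, 0, 0], 0], [[0, 0, 0], [0, 0, 0], 0], [[0, 0, 0], [0, 0, 0], 0], [[0, 0, 0], [0, 0, 0], 0]]}}

```text
time_s: 27.32
tool_pos: [0.6566, 0.0766, 0.4015]
tool_rot: [-179.9, 0.0, 86.6]
force: [-0.6, -0.8, 1.1]
grip_width: 0.0869
grasp_force: 0.0
```

Run:
```python
from h import *
o=env.get_obs(); p,d,c=cam('wrist','w10.png'); X=cloud(d,c)
m=(p.max(-1)<60)&(abs(X[...,2]-.296)<.02)&(X[...,1]>.06)&(X[...,0]>.6)&(X[...,0]<.7); m[285:]=0
m=m.astype(np.uint8); n,l,s,ce=cv2.connectedComponentsWithStats(m); i=1+np.argmax(s[1:,4]); print(s[i],ce[i])
W=np.array([ray(c,u,v,.298)[:2]*1000 for v,u in np.argwhere(l==i)],np.float32); print(cv2.minAreaRect(W), ray(c,*ce[i],.298))
print(np.median(X[l==i],0))
to(.658,.118,.293)
```

```text
[ 255  110   30  121 3318] [269.19288728 167.89722725]
((655.4782104492188, 109.84579467773438), (86.07926940917969, 20.38263511657715), 86.3828353881836) [0.65581149 0.11363582 0.298     ]
[0.65581294 0.11407331 0.29828361]
pos [0.6564 0.0759 0.4024] rot [1.80e+02 1.00e-01 8.65e+01] delta tool mm [ 42.2  -1.  109.3]
```

View pics/w10.png

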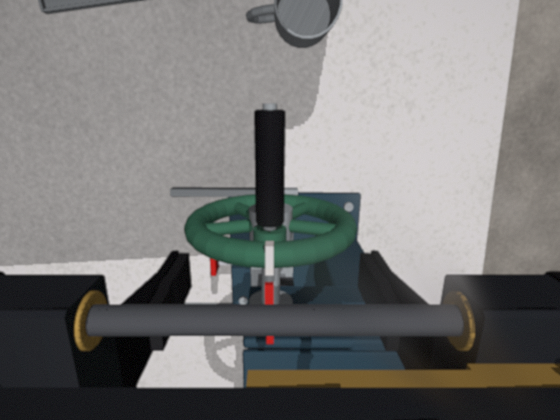

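The handle is at the top, with the bar centred at (269,168) → (0.6555,0.110). Descending to grip it.

Call:
{"api": "drive_tool", "payload": {"moves": [[[15, -3, 5], [0, 0, 0], 0], [[15, 0, 15], [0, 0, 0], 0], [[11, 0, 25], [0, 0, 0], 0], [[0, 0, 25], [0, 0, 0], 0], [[0, 0, 25], [0, 0, 0], 0], [[0, 0, 14], [0, 0, 0], 0], [[0, 0, 0], [0, 0, 0], 0.5], [[0, 0, 0], [0, 0, 0], 0.7], [[0, 0, 0], [0, 0, 0], 1], [[0, 0, 0], [0, 0, 0], 1], [[0, 0, 0], [0, 0, 0], 1], [[0, 0, 0], [0, 0, 0], 1]], "newtons": 40}}

```text
time_s: 28.37
tool_pos: [0.6566, 0.1182, 0.2942]
tool_rot: [179.9, -0.0, 86.5]
force: [0.5, 0.0, 0.4]
grip_width: 0.055
grasp_force: 0.0
```

Call:
{"api": "drive_tool", "payload": {"moves": [[[0, 0, 0], [0, 0, 0], 1], [[0, 0, 0], [0, 0, 0], 1], [[0, 0, 0], [0, 0, 0], 1], [[0, 0, 0], [0, 0, 0], 1], [[0, 0, 0], [0, 0, 0], 1]]}}

```text
time_s: 28.78
tool_pos: [0.6558, 0.1181, 0.2929]
tool_rot: [-179.9, 0.0, 86.5]
force: [-4.3, -0.2, -0.7]
grip_width: 0.0216
grasp_force: 5.7
```

Call:
{"api": "drive_tool", "payload": {"moves": [[[0, 0, 0], [0, 0, 0], 1], [[0, 9.55, 0.84], [0, 0, 0], 1], [[0, 9.26, 2.48], [0, 0, 0], 1], [[0, 8.69, 4.05], [0, 0, 0], 1], [[0, 0, 0], [0, 0, 0], 1], [[0, 0, 0], [0, 0, 0], 1]]}}

```text
time_s: 29.28
tool_pos: [0.6849, 0.1162, 0.2843]
tool_rot: [179.9, -0.0, 86.4]
force: [2.7, 0.6, -4.3]
grip_width: 0.021
grasp_force: 40.0
```

Call:
{"api": "drive_tool", "payload": {"moves": [[[0, 7.85, 5.5], [0, 0, 0], 1], [[0, 6.78, 6.78], [0, 0, 0], 1], [[0, 5.5, 7.85], [0, 0, 0], 1], [[0, 4.05, 8.69], [0, 0, 0], 1], [[0, 2.48, 9.26], [0, 0, 0], 1], [[0, 0.84, 9.55], [0, 0, 0], 1], [[0, 0, 0], [0, 0, 0], 1]]}}

```text
time_s: 29.87
tool_pos: [0.7102, 0.1147, 0.2347]
tool_rot: [-179.8, 0.0, 86.5]
force: [-1.5, 0.7, -7.4]
grip_width: 0.0209
grasp_force: 39.9
```

```bash
python3 -c "
from h import *
o=env.get_obs();print(o['tool_pos'],o['force'],o['grasp_force'],o['qpos'].round(0))
C=np.array([.656,.2382]);print(np.hypot(o['tool_pos'][0]-.656,o['tool_pos'][2]-.238))"
```

```text
[0.71023268 0.11467456 0.23465398] [-1.53867538  0.67001006 -7.35563973] 39.945417288690805 [  4.  29. -22.  71.  11.  82. -21.]
0.054335798309172394
```

Call:
{"api": "drive_tool", "payload": {"moves": [[[0, -0.84, 9.55], [0, 0, 0], 1], [[0, -2.48, 9.26], [0, 0, 0], 1], [[0, -4.05, 8.69], [0, 0, 0], 1], [[0, -5.5, 7.85], [0, 0, 0], 1], [[0, 0, 0], [0, 0, 0], 1]]}}

```text
time_s: 30.28
tool_pos: [0.6971, 0.1155, 0.2021]
tool_rot: [-179.9, 0.0, 86.5]
force: [-4.7, 0.3, -3.0]
grip_width: 0.0209
grasp_force: 40.0
```

Call:
{"api": "drive_tool", "payload": {"moves": [[[0, -3.3, 3.5], [0, 0, 0], 1], [[0, -3.5, 3.3], [0, 0, 0], 1], [[0, -3.8, 2.9], [0, 0, 0], 1], [[0, -4.05, 2.6], [0, 0, 0], 1], [[0, -4.2, 2.2], [0, 0, 0], 1], [[0, 0, 0], [0, 0, 0], 1]]}}

```text
time_s: 30.78
tool_pos: [0.6845, 0.1163, 0.1912]
tool_rot: [179.2, -0.1, 86.4]
force: [7.9, -0.6, 1.6]
grip_width: 0.0211
grasp_force: 40.0
```

Call:
{"api": "drive_tool", "payload": {"moves": [[[0, -4.43, 1.84], [0, 0, 0], 1], [[0, -4.58, 1.44], [0, 0, 0], 1], [[0, -4.68, 1.04], [0, 0, 0], 1], [[0, -4.76, 0.63], [0, 0, 0], 1], [[0, -4.79, 0.21], [0, 0, 0], 1], [[0, 0, 0], [0, 0, 0], 1], [[0, 0, 0], [0, 0, 0], 1]]}}

```text
time_s: 31.37
tool_pos: [0.6578, 0.118, 0.183]
tool_rot: [179.8, -0.0, 86.5]
force: [3.9, 0.5, -4.6]
grip_width: 0.0208
grasp_force: 39.9
```

Call:
{"api": "drive_tool", "payload": {"moves": [[[0, -9.55, -0.84], [0, 0, 0], 1], [[0, -9.26, -2.48], [0, 0, 0], 1], [[0, -8.69, -4.05], [0, 0, 0], 1], [[0, -7.85, -5.5], [0, 0, 0], 1], [[0, -6.78, -6.78], [0, 0, 0], 1], [[0, -5.5, -7.85], [0, 0, 0], 1], [[0, -4.05, -8.69], [0, 0, 0], 1], [[0, -2.48, -9.26], [0, 0, 0], 1], [[0, -0.84, -9.55], [0, 0, 0], 1], [[0, 0, 0], [0, 0, 0], 1]]}}

```text
time_s: 32.2
tool_pos: [0.6007, 0.1217, 0.2411]
tool_rot: [180.0, 0.0, 86.5]
force: [-5.6, -0.9, 2.5]
grip_width: 0.0211
grasp_force: 40.0
```

Call:
{"api": "drive_tool", "payload": {"moves": [[[0, 0.84, -9.55], [0, 0, 0], 1], [[0, 2.48, -9.26], [0, 0, 0], 1], [[0, 4.05, -8.69], [0, 0, 0], 1], [[0, 5.5, -7.85], [0, 0, 0], 1], [[0, 6.78, -6.78], [0, 0, 0], 1], [[0, 7.85, -5.5], [0, 0, 0], 1], [[0, 8.69, -4.05], [0, 0, 0], 1], [[0, 9.26, -2.48], [0, 0, 0], 1], [[0, 9.55, -0.84], [0, 0, 0], 1], [[0, 0, 0], [0, 0, 0], 1], [[0, 0, 0], [0, 0, 0], 1]]}}

```text
time_s: 33.12
tool_pos: [0.6579, 0.118, 0.2929]
tool_rot: [179.9, -0.0, 86.4]
force: [4.1, 1.9, -7.0]
grip_width: 0.0208
grasp_force: 39.9
```

Call:
{"api": "drive_tool", "payload": {"moves": [[[0, 0, 0], [0, 0, 0], 1], [[0, 0, 0], [0, 0, 0], 1]]}}

```text
time_s: 33.28
tool_pos: [0.6567, 0.118, 0.293]
tool_rot: [179.9, -0.0, 86.5]
force: [3.9, 0.8, -7.7]
grip_width: 0.0206
grasp_force: 39.9
```

Call:
{"api": "drive_tool", "payload": {"moves": [[[0, 0, 0], [0, 0, 0], 0.5], [[0, 0, 0], [0, 0, 0], 0], [[0, 0, 0], [0, 0, 0], 0], [[0, 0, 0], [0, 0, 0], 0], [[0, 0, 0], [0, 0, 0], 0], [[0, 0, 0], [0, 0, 0], 0], [[0, 0, -20], [0, 0, 0], 0], [[0, 0, -30], [0, 0, 0], 0], [[-11, 0, -30], [0, 0, 0], 0], [[-15, 0, -29], [0, 0, 0], 0], [[-15, 0, 0], [0, 0, 0], 0], [[0, 0, 0], [0, 0, 0], 0]]}}

```text
time_s: 34.28
tool_pos: [0.6547, 0.0732, 0.4047]
tool_rot: [179.7, 0.1, 86.2]
force: [0.7, -0.9, -1.1]
grip_width: 0.0857
grasp_force: 0.0
```

Run:
```python
from h import *
o=env.get_obs(); print(o['tool_pos']); p,d,c=cam('wrist','w11.png'); X=cloud(d,c)
m=(p.max(-1)<60)&(abs(X[...,2]-.296)<.02)&(X[...,1]>.06)&(X[...,0]>.6)&(X[...,0]<.7); m[285:]=0
m=m.astype(np.uint8); n,l,s,ce=cv2.connectedComponentsWithStats(m); i=1+np.argmax(s[1:,4]); print(s[i],ce[i])
W=np.array([ray(c,u,v,.298)[:2]*1000 for v,u in np.argwhere(l==i)],np.float32); print(cv2.minAreaRect(W))
q=cv2.imread('pics/w10.png'); a=np.hstack([x[150:360,180:370] for x in (q,p)]); cv2.imwrite('pics/cmp.png',cv2.resize(a,None,fx=2,fy=2))
```

```text
[0.65471437 0.07324647 0.40471302]
[ 257  105   30  120 3256] [271.76750614 162.35565111]
((656.6832885742188, 109.52611541748047), (85.6041259765625, 20.598405838012695), 86.14889526367188)
```

View pics/cmp.png

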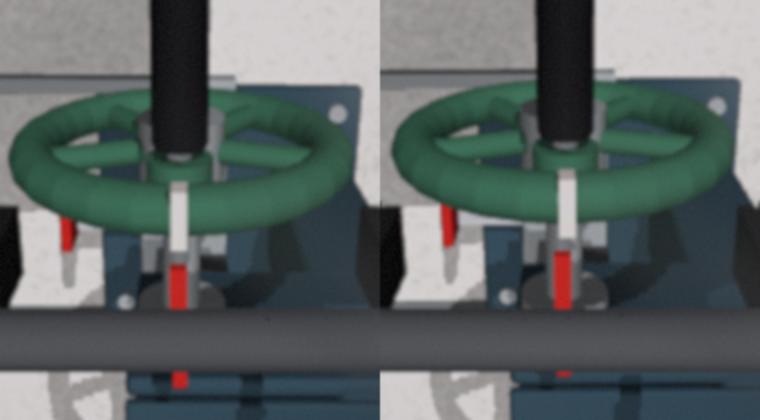

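The mark sits within about 1° of the pointer (2 px), comparing left (before) with right (after). One full turn is done; now pulling the tray out.

Call:
{"api": "drive_tool", "payload": {"moves": [[[-27, -24, 0], [0, 0, 0], 0], [[-27, -24, 0], [0, 0, 0], 0], [[-27, -24, 0], [0, 0, 0], 0], [[-27, -24, 0], [0, 0, 0], 0], [[-27, -24, 0], [0, 0, 0], 0], [[-27, -25, 0], [0, 0, 0], 0], [[0, 0, 0], [0, 0, -0.1208], 0], [[0, 0, 10], [0, 0, -0.1208], 0], [[0, 0, 20], [0, 0, -0.1208], 0], [[0, 0, 25], [0, 0, -0.1208], 0], [[0, 0, 25], [0, 0, -0.1208], 0], [[0, 0, 25], [0, 0, -0.1208], 0]]}}

```text
time_s: 35.33
tool_pos: [0.4982, -0.0744, 0.2944]
tool_rot: [-179.9, -0.1, 128.4]
force: [0.2, 0.6, 0.4]
grip_width: 0.0873
grasp_force: 0.0
```

Call:
{"api": "drive_tool", "payload": {"moves": [[[0, 0, 25], [0, 0, -0.1208], 0], [[0, 0, 20], [0, 0, -0.1208], 0], [[0, 0, 20], [0, 0, -0.1208], 0], [[0, 0, 10], [0, 0, -0.1208], 0], [[0, 0, 0], [0, 0, -0.1208], 0], [[0, 0, 0], [0, 0, -0.1208], 0], [[0, 0, 0], [0, 0, -0.1208], 0], [[0, 0, 0], [0, 0, 0], 0], [[0, 0, 0], [0, 0, 0], 0]]}}

```text
time_s: 36.08
tool_pos: [0.4983, -0.0746, 0.2208]
tool_rot: [180.0, -0.1, 176.3]
force: [0.3, 0.2, -0.4]
grip_width: 0.0868
grasp_force: 0.0
```

Run:
```python
from h import *
to(.5535,-.0800,.0465)
p,d,c=cam('wrist','w12.png'); blobs(p,c,(172,130,50),(8,255,255),.05,100)
```

```text
pos [ 0.4983 -0.0746  0.2208] rot [ 1.800e+02 -1.000e-01  1.763e+02] delta tool mm [-55.8  -1.9 174.2]
[251 231  44  20 730] ctr [ 0.5441 -0.0804  0.05  ] rect [543.9 -80.2  41.7  19.6  88. ]
```

Call:
{"api": "drive_tool", "payload": {"moves": [[[-10, -1.5, 20], [0, 0, 0], 0], [[-20, 0, 30], [0, 0, 0], 0], [[-23, 0, 35], [0, 0, 0], 0], [[0, 0, 35], [0, 0, 0], 0], [[0, 0, 35], [0, 0, 0], 0], [[0, 0, 19], [0, 0, 0], 0.3], [[0, 0, 0], [0, 0, 0], 0.6], [[0, 0, 0], [0, 0, 0], 1], [[0, 0, 0], [0, 0, 0], 1], [[0, 0, 0], [0, 0, 0], 1], [[0, 0, 0], [0, 0, 0], 1], [[0, 0, 0], [0, 0, 0], 1]], "newtons": 35}}

```text
time_s: 37.13
tool_pos: [0.5527, -0.0806, 0.0498]
tool_rot: [-180.0, 0.2, 176.4]
force: [-0.5, 0.5, -0.5]
grip_width: 0.0482
grasp_force: 0.0
```

Call:
{"api": "drive_tool", "payload": {"moves": [[[0, 0, 0], [0, 0, 0], 1], [[0, 0, 0], [0, 0, 0], 1], [[2, 0, 0], [0, 0, 0], 1], [[4, 0, 0], [0, 0, 0], 1], [[6, 0, 0], [0, 0, 0], 1], [[8, 0, 0], [0, 0, 0], 1], [[8, 0, 0], [0, 0, 0], 1], [[8, 0, 0], [0, 0, 0], 1], [[8, 0, 0], [0, 0, 0], 1], [[6, 0, 0], [0, 0, 0], 1], [[3, 0, 0], [0, 0, 0], 1], [[0, 0, 0], [0, 0, 0], 1]]}}

```text
time_s: 38.13
tool_pos: [0.4988, -0.0766, 0.0494]
tool_rot: [180.0, 0.1, 176.4]
force: [-0.4, 2.7, 10.3]
grip_width: 0.0438
grasp_force: 35.0
```

Call:
{"api": "drive_tool", "payload": {"moves": [[[4, 0, 0], [0, 0, 0], 1], [[6, 0, 0], [0, 0, 0], 1], [[8, 0, 0], [0, 0, 0], 1], [[8, 0, 0], [0, 0, 0], 1], [[8, 0, 0], [0, 0, 0], 1], [[8, 0, 0], [0, 0, 0], 1], [[7, 0, 0], [0, 0, 0], 1], [[5, 0, 0], [0, 0, 0], 1], [[3, 0, 0], [0, 0, 0], 1], [[2, 0, 0], [0, 0, 0], 1], [[0, 0, 0], [0, 0, 0], 1], [[0, 0, 0], [0, 0, 0], 1]]}}

```text
time_s: 39.13
tool_pos: [0.4405, -0.0729, 0.0494]
tool_rot: [180.0, 0.1, 176.4]
force: [0.2, 3.8, 10.1]
grip_width: 0.0435
grasp_force: 35.0
```

Call:
{"api": "drive_tool", "payload": {"moves": [[[2, 0, 0], [0, 0, 0], 1], [[2, 0, 0], [0, 0, 0], 1], [[2, 0, 0], [0, 0, 0], 1], [[2, 0, 0], [0, 0, 0], 1], [[2, 0, 0], [0, 0, 0], 1], [[0, 0, 0], [0, 0, 0], 1], [[-5, 0, 0], [0, 0, 0], 1], [[0, 0, 0], [0, 0, 0], 1]]}}

```text
time_s: 39.8
tool_pos: [0.4361, -0.0726, 0.0494]
tool_rot: [180.0, 0.1, 176.4]
force: [2.9, 3.0, 9.4]
grip_width: 0.0435
grasp_force: 35.0
```

Call:
{"api": "drive_tool", "payload": {"moves": [[[0, 0, 0], [0, 0, 0], 0.3], [[0, 0, 0], [0, 0, 0], 0], [[0, 0, 0], [0, 0, 0], 0], [[0, 0, 0], [0, 0, 0], 0], [[0, 0, 0], [0, 0, 0], 0], [[0, 0, -20], [0, 0, 0], 0], [[0, 0, -35], [0, 0, 0], 0], [[0, 0, -35], [0, 0, 0], 0], [[0, 0, -35], [0, 0, 0], 0], [[0, 0, -35], [0, 0, 0.1208], 0], [[0, 0, -30], [0, 0, 0.1208], 0], [[0, 0, 0], [0, 0, 0.1208], 0]]}}

```text
time_s: 40.8
tool_pos: [0.4379, -0.0737, 0.2445]
tool_rot: [179.9, 0.6, 155.3]
force: [1.3, 0.2, 0.3]
grip_width: 0.0869
grasp_force: 0.0
```

Call:
{"api": "drive_tool", "payload": {"moves": [[[0, 0, 0], [0, 0, 0.1208], 0], [[0, 0, 0], [0, 0, 0.1208], 0], [[0, 0, 0], [0, 0, 0.1208], 0], [[0, 0, 0], [0, 0, 0.1208], 0], [[0, 0, 0], [0, 0, 0.1208], 0], [[0, 0, 0], [0, 0, 0.1208], 0], [[0, 0, 0], [0, 0, 0.1208], 0], [[0, 0, 0], [0, 0, 0.1208], 0], [[0, 0, 0], [0, 0, 0.1208], 0], [[0, 0, 0], [0, 0, 0.1208], 0], [[0, 0, 0], [0, 0, 0.1208], 0], [[0, 0, 0], [0, 0, 0.1208], 0]]}}

```text
time_s: 41.8
tool_pos: [0.4344, -0.0732, 0.2378]
tool_rot: [-179.9, 0.0, 72.3]
force: [0.4, -0.3, 0.1]
grip_width: 0.087
grasp_force: 0.0
```

Call:
{"api": "drive_tool", "payload": {"moves": [[[0, 0, 0], [0, 0, 0.1208], 0], [[0, 0, 0], [0, 0, 0.1208], 0], [[0, 0, 0], [0, 0, 0.1208], 0], [[0, 0, 0], [0, 0, 0.1208], 0], [[0, 0, 0], [0, 0, 0.1208], 0], [[0, 0, 0], [0, 0, 0.1208], 0], [[0, 0, 0], [0, 0, 0.1208], 0], [[0, 0, 0], [0, 0, 0.1208], 0], [[0, 0, 0], [0, 0, 0.014], 0], [[0, 0, 0], [0, 0, 0], 0], [[0, 0, 0], [0, 0, 0], 0]]}}

```text
time_s: 42.72
tool_pos: [0.4347, -0.0732, 0.238]
tool_rot: [-180.0, 0.0, 16.6]
force: [0.8, -0.4, 0.2]
grip_width: 0.087
grasp_force: 0.0
```

Run:
```python
from h import *
p,d,c=cam('wrist','w13.png'); X=cloud(d,c)
blobs(p,c,(9,70,40),(28,255,255),.082,100,(0,0,560,280))
blobs(p,c,(172,130,50),(8,255,255),.05,200,(0,150,560,280))
for a in ((.531,-.0155),(.524,-.1405)):
    r=np.hypot(X[...,0]-a[0],X[...,1]-a[1]); ok=d>0
    print('lid z',np.median(X[...,2][ok&(r<.012)]),'rim z', [np.percentile(X[...,2][ok&(r>.021)&(r<.026)],q).round(4) for q in (50,80,95)])
to(.5305,-.0155,.070)
```

```text
[212  37  53  57 739] ctr [ 0.5318 -0.0152  0.082 ] rect [531.1 -15.4  40.8  40.7  74.7]
[ 218   44   40   43 1318] ctr [ 0.5314 -0.0153  0.082 ] rect [531.2 -15.3  30.4  30.7  50.3]
[358  95  51  52 643] ctr [ 0.5251 -0.1401  0.082 ] rect [ 524.3 -140.4   40.4   40.6   64.4]
[ 365  102   38   39 1147] ctr [ 0.5245 -0.1406  0.082 ] rect [ 524.4 -140.7   30.1   30.6   64.2]
[252 174  43  26 557] ctr [ 0.4373 -0.072   0.05  ] rect [437.3 -72.9  42.1  13.7  85.6]
lid z 0.08171994300655983 rim z [np.float64(0.0807), np.float64(0.0814), np.float64(0.082)]
lid z 0.08174447250590844 rim z [np.float64(0.0803), np.float64(0.0812), np.float64(0.0819)]
pos [ 0.4348 -0.0732  0.2381] rot [-180.     0.    16.6] delta tool mm [108.3 -27.9 168. ]
```

View pics/w13.png

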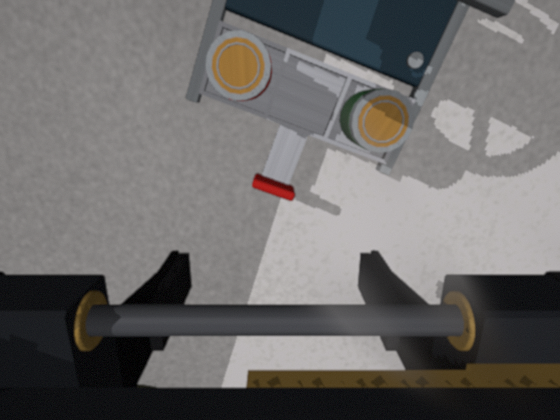

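Both lids are flush (depth z = 0.0817, lids at (238,65) and (381,120)). Picking up the red tin.

Call:
{"api": "drive_tool", "payload": {"moves": [[[36, -9.3, 0], [0, 0, 0], 0], [[36, -9.3, 0], [0, 0, 0], 0], [[36, -9.4, 0], [0, 0, 0], 0], [[0, 0, 25], [0, 0, 0], 0], [[0, 0, 35], [0, 0, 0], 0], [[0, 0, 35], [0, 0, 0], 0], [[0, 0, 35], [0, 0, 0], 0], [[0, 0, 25], [0, 0, 0], 0], [[0, 0, 13], [0, 0, 0], 0.3], [[0, 0, 0], [0, 0, 0], 0.6], [[0, 0, 0], [0, 0, 0], 1], [[0, 0, 0], [0, 0, 0], 1]]}}

```text
time_s: 43.77
tool_pos: [0.5321, -0.0157, 0.0721]
tool_rot: [179.9, -0.2, 16.5]
force: [0.3, -0.3, 0.9]
grip_width: 0.0675
grasp_force: 0.0
```

Call:
{"api": "drive_tool", "payload": {"moves": [[[0, 0, 0], [0, 0, 0], 1], [[0, 0, 0], [0, 0, 0], 1], [[0, 0, 0], [0, 0, 0], 1], [[0, 0, 0], [0, 0, 0], 1], [[0, 0, 0], [0, 0, 0], 1]]}}

```text
time_s: 44.18
tool_pos: [0.5317, -0.0155, 0.0718]
tool_rot: [179.9, -0.1, 16.5]
force: [-0.7, 0.5, 5.5]
grip_width: 0.0513
grasp_force: 35.0
```

Call:
{"api": "drive_tool", "payload": {"moves": [[[0, 0, -10], [0, 0, 0], 1], [[0, 0, -25], [0, 0, 0], 1], [[0, 0, -30], [0, 0, 0], 1], [[0, 0, -15], [0, 0, 0], 1], [[-30, -27, 0], [0, 0, 0], 1], [[-29, -27, 0], [0, 0, 0], 1], [[0, -30.4, 0], [0, 0, 0], 1], [[12, -30.4, 0], [0, 0, 0], 1], [[16.4, -30.4, 0], [0, 0, 0], 1], [[16.4, -30.4, 0], [0, 0, 0], 1], [[16.4, -30.4, 0], [0, 0, 0], 1], [[16.4, -30.4, 0], [0, 0, 0], 1]]}}

```text
time_s: 45.18
tool_pos: [0.4814, 0.2173, 0.1507]
tool_rot: [179.9, -0.0, 16.4]
force: [-0.0, -0.6, -1.3]
grip_width: 0.0515
grasp_force: 35.0
```

Call:
{"api": "drive_tool", "payload": {"moves": [[[16.4, -30.4, 0], [0, 0, 0], 1], [[20, -30.4, 0], [0, 0, 0], 1], [[24, -30.4, 0], [0, 0, 0], 1], [[24, -30.4, 0], [0, 0, 0], 1], [[0, 0, 0], [0, 0, 0], 1], [[0, 0, 0], [0, 0, 0], 1], [[0, 0, 0], [0, 0, 0], 1]]}}

```text
time_s: 45.77
tool_pos: [0.5275, 0.3562, 0.1496]
tool_rot: [179.9, 0.1, 16.5]
force: [-0.3, -0.3, -2.2]
grip_width: 0.0516
grasp_force: 35.0
```

Run:
```python
from h import *
to(.531,.358,.15); p,d,c=cam('wrist','w14.png'); o=env.get_obs(); print(o['grip_width'],o['grasp_force'])
X=cloud(d,c)
z=X[...,2]; m=(abs(z-.014)<.004)&(X[...,1]>.28)&(X[...,1]<.43)&(X[...,0]<.63)&(d>0)
P=X[m][:,:2]; print(len(P), P.min(0),P.max(0), cv2.minAreaRect((P*1000).astype(np.float32)) if len(P) else 0)
```

```text
pos [0.5275 0.3562 0.1496] rot [1.799e+02 1.000e-01 1.650e+01] delta tool mm [ 3.9 -0.8 -0.4]
0.05088487070232756 34.9999725446105
2693 [0.34864804 0.29082309] [0.6037367  0.42403492] ((475.37811279296875, 356.9527893066406), (250.14254760742188, 120.38623046875), 3.537238121032715)
```

View pics/w14.png

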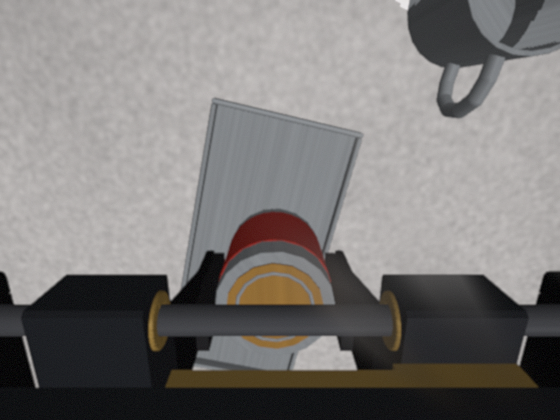

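The steel tray's far corners are at (215,100) and (360,132); depth puts its centre at (0.475,0.357) with yaw 3.5°. The tin is held upright over it and the mug is clear.

Call:
{"api": "drive_tool", "payload": {"moves": [[[8.5, -2, 15], [0, 0, 0], 1], [[0, 0, 25], [0, 0, 0], 1], [[0, 0, 25], [0, 0, 0], 1], [[0, 0, 15], [0, 0, 0], 1], [[0, 0, 9], [0, 0, 0], 1], [[0, 0, 0], [0, 0, 0], 1], [[0, 0, 0], [0, 0, 0], 1]]}}

```text
time_s: 46.4
tool_pos: [0.5359, 0.3607, 0.0618]
tool_rot: [180.0, -0.0, 16.4]
force: [-0.5, -0.2, -1.3]
grip_width: 0.0511
grasp_force: 35.0
```

Run:
```python
from h import *
p,d,c=cam('wrist','w15.png'); X=cloud(d,c); o=env.get_obs(); print(o['tool_pos'],o['force'],o['grip_width'])
h=cv2.cvtColor(p,cv2.COLOR_BGR2HSV); m=cv2.inRange(h,(9,70,40),(28,255,255))>0; m[:255]=0; m[303:]=0; m[:,:220]=0; m[:,330:]=0
print('lid',np.median(X[m],0),m.sum())
```

```text
[0.53630022 0.36134556 0.06262514] [-0.51276661  0.43344794 -1.60386076] 0.05174855134301496
lid [0.54548944 0.3631471  0.07175897] 2537
```

Call:
{"api": "drive_tool", "payload": {"moves": [[[0, 0, 4], [0, 0, 0], 1], [[0, 0, 2], [0, 0, 0], 1], [[0, 0, 1], [0, 0, 0], 1], [[0, 0, 1], [0, 0, 0], 1], [[0, 0, 0], [0, 0, 0], 1], [[0, 0, 0], [0, 0, 0], 1]]}}

```text
time_s: 46.95
tool_pos: [0.5356, 0.3613, 0.0539]
tool_rot: [180.0, -0.0, 16.5]
force: [-1.3, -2.0, 2.7]
grip_width: 0.0515
grasp_force: 35.0
```

Call:
{"api": "drive_tool", "payload": {"moves": [[[0, 0, 0], [0, 0, 0], 0.5], [[0, 0, 0], [0, 0, 0], 0.2], [[0, 0, 0], [0, 0, 0], 0], [[0, 0, 0], [0, 0, 0], 0], [[0, 0, 0], [0, 0, 0], 0], [[0, 0, -20], [0, 0, 0], 0], [[0, 0, -35], [0, 0, 0], 0], [[0, 0, -35], [0, 0, 0], 0], [[0, 0, -30], [0, 0, 0], 0], [[-22, 32.7, -20], [0, 0, 0], 0], [[-22, 32.7, -20], [0, 0, 0], 0], [[-22, 32.7, -20], [0, 0, 0], 0]]}}

```text
time_s: 47.95
tool_pos: [0.5013, 0.2545, 0.2302]
tool_rot: [-180.0, 0.0, 16.6]
force: [0.6, -1.0, 0.5]
grip_width: 0.0866
grasp_force: 0.0
```

Call:
{"api": "drive_tool", "payload": {"moves": [[[-22, 32.7, 0], [0, 0, 0], 0], [[-22, 32.7, 0], [0, 0, 0], 0], [[-22, 32.7, 0], [0, 0, 0], 0], [[-22, 32.7, 0], [0, 0, 0], 0], [[-22, 32.7, 0], [0, 0, 0], 0], [[0, 0, 0], [0, 0, 0.1163], 0], [[0, 0, 0], [0, 0, 0.1163], 0], [[0, 0, 0], [0, 0, 0.1163], 0], [[0, 0, 0], [0, 0, 0.1163], 0], [[0, 0, 0], [0, 0, 0.1163], 0], [[0, 0, 0], [0, 0, 0.1163], 0], [[0, 0, 0], [0, 0, 0], 0]]}}

```text
time_s: 48.95
tool_pos: [0.4428, 0.0669, 0.2297]
tool_rot: [180.0, -0.0, -23.7]
force: [0.0, -0.4, -0.3]
grip_width: 0.0874
grasp_force: 0.0
```

Call:
{"api": "drive_tool", "payload": {"moves": [[[12, 30, 0], [0, 0, 0], 0], [[20, 30, 0], [0, 0, 0], 0], [[20, 30, 0], [0, 0, 0], 0], [[20, 30, 0], [0, 0, 0], 0], [[20, 30, 0], [0, 0, 0], 0], [[15, 0, 0], [0, 0, 0], 0], [[0, 0, 0], [0, 0, 0], 0], [[0, 0, 0], [0, 0, 0], 0]]}}

```text
time_s: 49.62
tool_pos: [0.4811, -0.113, 0.2294]
tool_rot: [-179.9, 0.1, -23.4]
force: [-0.1, 0.5, 0.5]
grip_width: 0.087
grasp_force: 0.0
```

Run:
```python
from h import *
p,d,c=cam('wrist','w16.png'); to(.5244,-.1405,.070)
blobs(p,c,(9,70,40),(28,255,255),.082,100,(150,0,420,290))
p,d,c=cam('top','t16.png'); blobs(p,c,(9,80,50),(28,255,255),.063,30,(100,150,200,270))
```

```text
pos [ 0.4809 -0.1121  0.2295] rot [-1.80e+02  1.00e-01 -2.33e+01] delta tool mm [ 51.4   8.9 159.4]
[259 117  51  51 629] ctr [ 0.5252 -0.1409  0.082 ] rect [ 524.5 -140.7   40.8   40.2   66.6]
[ 266  124   38   38 1146] ctr [ 0.5245 -0.1408  0.082 ] rect [ 524.2 -140.9   30.1   29.8   66.6]
[141 197  13  11  96] ctr [0.5332 0.359  0.063 ] rect [533.8 358.9  40.6  34.1  89.6]
```

Red stands in the steel tray at (0.534,0.359). Grasping green.

Call:
{"api": "drive_tool", "payload": {"moves": [[[25, 4.5, 0], [0, 0, 0], 0], [[26, 4.5, 10], [0, 0, 0], 0], [[0, 0, 30], [0, 0, 0], 0], [[0, 0, 35], [0, 0, 0], 0], [[0, 0, 35], [0, 0, 0], 0], [[0, 0, 30], [0, 0, 0], 0], [[0, 0, 19], [0, 0, 0], 0.3], [[0, 0, 0], [0, 0, 0], 0.6], [[0, 0, 0], [0, 0, 0], 1], [[0, 0, 0], [0, 0, 0], 1], [[0, 0, 0], [0, 0, 0], 1], [[0, 0, 0], [0, 0, 0], 1]]}}

```text
time_s: 50.72
tool_pos: [0.5256, -0.1422, 0.0727]
tool_rot: [180.0, -0.2, -23.5]
force: [0.5, 0.1, 1.8]
grip_width: 0.055
grasp_force: 0.0
```

Call:
{"api": "drive_tool", "payload": {"moves": [[[0, 0, 0], [0, 0, 0], 1], [[0, 0, 0], [0, 0, 0], 1], [[0, 0, 0], [0, 0, 0], 1]]}}

```text
time_s: 50.97
tool_pos: [0.5256, -0.142, 0.0726]
tool_rot: [-180.0, -0.2, -23.5]
force: [-0.5, 0.8, 6.9]
grip_width: 0.0512
grasp_force: 35.0
```

Call:
{"api": "drive_tool", "payload": {"moves": [[[0, 0, -10], [0, 0, 0], 1], [[0, 0, -25], [0, 0, 0], 1], [[0, 0, -30], [0, 0, 0], 1], [[0, 0, -15], [0, 0, 0], 1], [[-28.6, -22.8, 0], [0, 0, 0], 1], [[-28.6, -22.8, 0], [0, 0, 0], 1], [[-28.6, -22.8, 0], [0, 0, 0], 1], [[-28.6, -22.8, 0], [0, 0, 0], 1], [[-28.6, -22.8, 0], [0, 0, 0], 1], [[0, 0, 0], [0, 0, -0.1163], 1], [[0, 0, 0], [0, 0, -0.1163], 1], [[0, 0, 0], [0, 0, -0.1163], 1]]}}

```text
time_s: 51.97
tool_pos: [0.438, 0.0201, 0.1512]
tool_rot: [179.9, -0.0, -3.1]
force: [0.9, 0.2, -2.0]
grip_width: 0.0512
grasp_force: 35.0
```

Call:
{"api": "drive_tool", "payload": {"moves": [[[0, 0, 0], [0, 0, -0.1163], 1], [[0, 0, 0], [0, 0, -0.1163], 1], [[0, 0, 0], [0, 0, -0.1163], 1], [[7, -32.6, 0], [0, 0, 0], 1], [[7, -32.6, 0], [0, 0, 0], 1], [[7, -32.6, 0], [0, 0, 0], 1], [[7, -32.6, 0], [0, 0, 0], 1], [[7, -32.6, 0], [0, 0, 0], 1], [[7, -32.6, 0], [0, 0, 0], 1], [[7, -32.6, 0], [0, 0, 0], 1], [[7, -32.6, 0], [0, 0, 0], 1], [[7, -32.6, 0], [0, 0, 0], 1]]}}

```text
time_s: 52.97
tool_pos: [0.4156, 0.3197, 0.151]
tool_rot: [179.9, -0.0, 16.4]
force: [0.0, -0.3, -2.3]
grip_width: 0.0512
grasp_force: 35.0
```

Call:
{"api": "drive_tool", "payload": {"moves": [[[7, -32.6, 0], [0, 0, 0], 1], [[0, 0, 0], [0, 0, 0], 1], [[0, 0, 0], [0, 0, 0], 1]]}}

```text
time_s: 53.22
tool_pos: [0.4118, 0.3542, 0.1508]
tool_rot: [-179.9, 0.1, 16.7]
force: [0.1, 0.1, -2.5]
grip_width: 0.0515
grasp_force: 35.0
```

```bash
cat > lid.py <<'E'
from h import *
p,d,c=cam('wrist'); X=cloud(d,c); o=env.get_obs(); print(o['force'],o['grip_width'],o['grasp_force'])
h=cv2.cvtColor(p,cv2.COLOR_BGR2HSV); m=cv2.inRange(h,(9,70,40),(28,255,255))>0; m[:255]=0; m[303:]=0; m[:,:220]=0; m[:,330:]=0
print('lid',np.median(X[m],0),m.sum())
to(.4155,.3533,.0535)
E
python3 lid.py
```

```text
[-0.16624013 -0.9681734  -1.78764882] 0.05136422079790396 34.99966652132571
lid [0.42043698 0.35634744 0.15992895] 2269
pos [0.4128 0.3522 0.1505] rot [1.80e+02 1.00e-01 1.66e+01] delta tool mm [ 3.1 -0.4 97. ]
```

Call:
{"api": "drive_tool", "payload": {"moves": [[[3, 0, 15], [0, 0, 0], 1], [[0, 0, 25], [0, 0, 0], 1], [[0, 0, 25], [0, 0, 0], 1], [[0, 0, 15], [0, 0, 0], 1], [[0, 0, 8], [0, 0, 0], 1], [[0, 0, 4], [0, 0, 0], 1], [[0, 0, 2], [0, 0, 0], 1], [[0, 0, 1], [0, 0, 0], 1], [[0, 0, 0], [0, 0, 0], 1], [[0, 0, 0], [0, 0, 0], 1]]}}

```text
time_s: 54.1
tool_pos: [0.4169, 0.3533, 0.0566]
tool_rot: [-180.0, -0.1, 16.4]
force: [0.3, -1.6, -2.3]
grip_width: 0.0513
grasp_force: 35.0
```

Call:
{"api": "drive_tool", "payload": {"moves": [[[0, 0, 1], [0, 0, 0], 1], [[0, 0, 1], [0, 0, 0], 1], [[0, 0, 0.7], [0, 0, 0], 1], [[0, 0, 0], [0, 0, 0], 1], [[0, 0, 0], [0, 0, 0], 1]]}}

```text
time_s: 54.52
tool_pos: [0.4167, 0.3533, 0.0546]
tool_rot: [180.0, -0.1, 16.5]
force: [-2.5, -3.3, 7.7]
grip_width: 0.0514
grasp_force: 35.0
```

Call:
{"api": "drive_tool", "payload": {"moves": [[[0, 0, 0], [0, 0, 0], 0.5], [[0, 0, 0], [0, 0, 0], 0.2], [[0, 0, 0], [0, 0, 0], 0], [[0, 0, 0], [0, 0, 0], 0], [[0, 0, 0], [0, 0, 0], 0], [[0, 0, -20], [0, 0, 0], 0], [[0, 0, -35], [0, 0, 0], 0], [[0, 0, -35], [0, 0, 0], 0], [[0, 0, -30], [0, 0, 0], 0], [[-8.4, 34.6, -20], [0, 0, 0], 0], [[-8.4, 34.6, -20], [0, 0, 0], 0], [[-8.4, 34.6, 0], [0, 0, 0], 0]]}}

```text
time_s: 55.52
tool_pos: [0.423, 0.2474, 0.2168]
tool_rot: [-180.0, -0.4, 16.6]
force: [1.2, 0.0, -0.1]
grip_width: 0.0869
grasp_force: 0.0
```

Call:
{"api": "drive_tool", "payload": {"moves": [[[-8.4, 34.6, 0], [0, 0, 0], 0], [[-8.4, 34.6, 0], [0, 0, 0], 0], [[-8.4, 34.6, 0], [0, 0, 0], 0], [[-8.4, 34.6, 0], [0, 0, 0], 0], [[-8.4, 34.6, 0], [0, 0, 0], 0], [[-8.4, 34.6, 0], [0, 0, 0], 0], [[-8.4, 34.6, 0], [0, 0, 0], 0], [[-8.4, 34.6, 0], [0, 0, 0], 0], [[-8.4, 34.6, 0], [0, 0, 0], 0], [[0, 0, 0], [0, 0, -0.1214], 0], [[0, 0, 0], [0, 0, -0.1214], 0], [[0, 0, 0], [0, 0, -0.1214], 0]]}}

```text
time_s: 56.52
tool_pos: [0.4371, -0.0745, 0.2128]
tool_rot: [-180.0, 0.0, 37.6]
force: [-0.2, 0.1, 1.7]
grip_width: 0.0867
grasp_force: 0.0
```

Call:
{"api": "drive_tool", "payload": {"moves": [[[0, 0, 0], [0, 0, -0.1214], 0], [[0, 0, 0], [0, 0, -0.1214], 0], [[0, 0, 0], [0, 0, -0.1214], 0], [[0, 0, 0], [0, 0, -0.1214], 0], [[0, 0, 0], [0, 0, -0.1214], 0], [[0, 0, 0], [0, 0, -0.1214], 0], [[0, 0, 0], [0, 0, -0.1214], 0], [[0, 0, 0], [0, 0, -0.1214], 0], [[0, 0, 0], [0, 0, -0.1214], 0], [[0, 0, 0], [0, 0, -0.1214], 0], [[0, 0, 0], [0, 0, -0.1214], 0], [[0, 0, 0], [0, 0, -0.1214], 0]]}}

```text
time_s: 57.52
tool_pos: [0.4372, -0.0737, 0.2129]
tool_rot: [-180.0, 0.0, 121.2]
force: [0.0, -0.0, -1.0]
grip_width: 0.0868
grasp_force: 0.0
```

Call:
{"api": "drive_tool", "payload": {"moves": [[[0, 0, 0], [0, 0, -0.1214], 0], [[0, 0, 0], [0, 0, -0.1214], 0], [[0, 0, 0], [0, 0, -0.1214], 0], [[0, 0, 0], [0, 0, -0.1214], 0], [[0, 0, 0], [0, 0, -0.1214], 0], [[0, 0, 0], [0, 0, -0.1214], 0], [[0, 0, 0], [0, 0, -0.1214], 0], [[0, 0, 0], [0, 0, -0.1214], 0], [[0, 0, 0], [0, 0, 0], 0], [[0, 0, 0], [0, 0, 0], 0]]}}

```text
time_s: 58.35
tool_pos: [0.4372, -0.0737, 0.213]
tool_rot: [-180.0, -0.0, 176.3]
force: [-0.1, -0.7, 0.4]
grip_width: 0.087
grasp_force: 0.0
```

Run:
```python
from h import *
to(.4368,-.0730,.047)
p,d,c=cam('top','t17.png'); blobs(p,c,(9,80,50),(28,255,255),.063,30,(100,150,400,270))
```

```text
pos [ 0.4372 -0.0737  0.213 ] rot [-180.    -0.   176.3] delta tool mm [  0.5   0.6 166. ]
[141 196  13  12  98] ctr [0.5336 0.359  0.063 ] rect [534.2 359.3  38.2  38.9  18.5]
[143 232  12  12 100] ctr [0.4133 0.3507 0.063 ] rect [414.2 349.3  37.1  36.6   2. ]
```

Both closed tins are in the steel tray. Pushing the empty press tray home.

Call:
{"api": "drive_tool", "payload": {"moves": [[[0, 0.5, 15], [0, 0, 0], 0], [[0, 0, 30], [0, 0, 0], 0], [[0, 0, 35], [0, 0, 0], 0], [[0, 0, 35], [0, 0, 0], 0], [[0, 0, 35], [0, 0, 0], 0], [[0, 0, 15], [0, 0, 0], 0.3], [[0, 0, 0], [0, 0, 0], 0.6], [[0, 0, 0], [0, 0, 0], 1], [[0, 0, 0], [0, 0, 0], 1], [[0, 0, 0], [0, 0, 0], 1], [[0, 0, 0], [0, 0, 0], 1], [[0, 0, 0], [0, 0, 0], 1]]}}

```text
time_s: 59.4
tool_pos: [0.4382, -0.0736, 0.0492]
tool_rot: [-180.0, 0.1, 176.4]
force: [-0.1, 0.4, -0.7]
grip_width: 0.0483
grasp_force: 0.0
```

Call:
{"api": "drive_tool", "payload": {"moves": [[[0, 0, 0], [0, 0, 0], 1], [[0, 0, 0], [0, 0, 0], 1], [[-5, 0, 0], [0, 0, 0], 1], [[-8, 0, 0], [0, 0, 0], 1], [[-10, 0, 0], [0, 0, 0], 1], [[-10, 0, 0], [0, 0, 0], 1], [[-10, 0, 0], [0, 0, 0], 1], [[-10, 0, 0], [0, 0, 0], 1], [[-10, 0, 0], [0, 0, 0], 1], [[-10, 0, 0], [0, 0, 0], 1], [[-10, 0, 0], [0, 0, 0], 1], [[-10, 0, 0], [0, 0, 0], 1]]}}

```text
time_s: 60.4
tool_pos: [0.5306, -0.0786, 0.049]
tool_rot: [180.0, -0.0, 176.4]
force: [-3.8, 1.4, 9.1]
grip_width: 0.0437
grasp_force: 35.0
```

Call:
{"api": "drive_tool", "payload": {"moves": [[[-8, 0, 0], [0, 0, 0], 1], [[-6, 0, 0], [0, 0, 0], 1], [[-4, 0, 0], [0, 0, 0], 1], [[-3, 0, 0], [0, 0, 0], 1], [[-2, 0, 0], [0, 0, 0], 1], [[-2, 0, 0], [0, 0, 0], 1], [[0, 0, 0], [0, 0, 0], 1], [[0, 0, 0], [0, 0, 0], 1]]}}

```text
time_s: 61.07
tool_pos: [0.5546, -0.0801, 0.049]
tool_rot: [180.0, -0.1, 176.4]
force: [-4.3, 1.1, 9.2]
grip_width: 0.0434
grasp_force: 35.0
```

Call:
{"api": "drive_tool", "payload": {"moves": [[[-2, 0, 0], [0, 0, 0], 1], [[-2, 0, 0], [0, 0, 0], 1], [[-2, 0, 0], [0, 0, 0], 1], [[-2, 0, 0], [0, 0, 0], 1], [[0, 0, 0], [0, 0, 0], 1]]}}

```text
time_s: 61.48
tool_pos: [0.5553, -0.0802, 0.0486]
tool_rot: [-180.0, -1.1, 176.4]
force: [-22.8, 3.1, 27.2]
grip_width: 0.0435
grasp_force: 35.0
```

Call:
{"api": "drive_tool", "payload": {"moves": [[[3, 0, 0], [0, 0, 0], 1], [[2, 0, 0], [0, 0, 0], 1], [[0, 0, 0], [0, 0, 0], 0.3], [[0, 0, 0], [0, 0, 0], 0], [[0, 0, 0], [0, 0, 0], 0], [[0, 0, 0], [0, 0, 0], 0], [[0, 0, 0], [0, 0, 0], 0], [[0, 0, -20], [0, 0, 0], 0], [[0, 0, -35], [0, 0, 0], 0], [[20, 0, -30], [0, 0, 0], 0], [[25, 0, -30], [0, 0, 0], 0], [[25, 0, -30], [0, 0, 0], 0]]}}

```text
time_s: 62.48
tool_pos: [0.4875, -0.0762, 0.1941]
tool_rot: [180.0, -0.0, 176.5]
force: [0.2, -1.5, 1.3]
grip_width: 0.0863
grasp_force: 0.0
```

Call:
{"api": "drive_tool", "payload": {"moves": [[[0, 30, -10], [0, 0, 0], 0], [[0, 30, 0], [0, 0, 0], 0], [[0, 30, 0], [0, 0, 0], 0], [[0, 30, 0], [0, 0, 0], 0], [[0, 30, 0], [0, 0, 0], 0], [[0, 30, 0], [0, 0, 0], 0], [[0, 0, 0], [0, 0, 0], 0], [[0, 0, 0], [0, 0, 0], 0]]}}

```text
time_s: 63.15
tool_pos: [0.4992, 0.1053, 0.203]
tool_rot: [180.0, -0.0, 176.7]
force: [-0.0, -0.1, 0.4]
grip_width: 0.0874
grasp_force: 0.0
```

Run:
```python
from h import *
print(env.get_obs()['tool_pos'])
p,d,c=cam('top','t18.png')
blobs(p,c,(172,130,50),(8,255,255),.05,10,(240,170,300,250))
p2,d2,c2=cam('top'); o=cv2.imread('pics/top0.png')
q=np.vstack([x[90:270,120:450] for x in (o,p)]); cv2.imwrite('pics/fin.png',cv2.resize(q,None,fx=1.65,fy=1.65))
```

```text
[0.49919045 0.10528801 0.20302977]
[272 196  13   4  39] ctr [ 0.5468 -0.0809  0.05  ] rect [548.  -81.7  40.7  10.3  89.6]
```

View pics/fin.png

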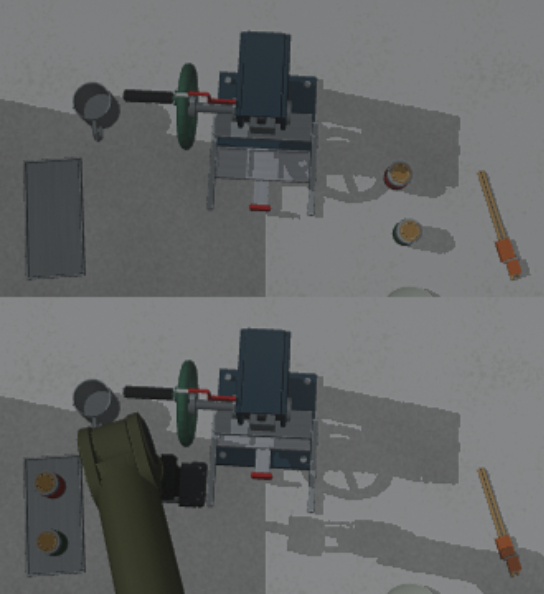

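The final view shows both tins upright in the steel tray, at (47,485) and (50,542). The press tray is home, the handle is at the top, and the mug and clip are unmoved. Handing in.

```bash
python3 -c "
from cell import env
print(env.sign_off())"
```

```text
the job is handed in; nothing more can be done
None
```

I closed the two tins that were there (red and green; no yellow one) in one wheel turn and stood them upright in the steel tray. The press tray is fully home, the handle is back at the top within about 1° of its mark, and the job was handed in at about 63 s.

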